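# Set the stop plate and hold a blank square in the locating corner

### The job

Take the blue stop plate out of the wooden rack and slide it upright into the slot of the grey locating fixture until it is fully home. Then set the aluminium block down flat on the fixture, long side along the yellow rail, and press it firmly into the corner so that it bears squarely against the rail and the blue plate at once; finish with the gripper still on the block, keeping it pressed against both. Leave the brass block, the green can and the screwdriver where they are.

Things in the scene. Friction and masses are not known exactly. Their poses are not given: they have to be found in the camera images.
- fixture: Grey machinist's locating fixture fixed to the bench: a flat base 180 (x) x 140 (y) x 34 mm high. Origin at the centre of its underside, z up. A slot for the stop plate is milled into its top near the -x end, running along y. The yellow rail stands on it, along x, on the +y side. The block goes on the top surface between them.
- slot (a point): Centre of the slot's mouth, level with the fixture's top; axes as the fixture's (x = -55, y = 0, z = +34 mm from its origin). The slot is 11.5 mm wide (x), 91.5 mm long (y), 24 mm deep, its mouth chamfered by 2.5 mm.
- corner (a point): The corner on the fixture's top, axes as the fixture's (x = -50, y = +30, z = +34 mm from its origin): where the seated plate's +x face (give or take 1 mm) meets the rail's inner face, which faces -y. The block lies to its +x and -y: in the corner, its centre is 35 mm in +x, 22.5 mm in -y and 27.5 mm above this point.
- rail: Yellow side rail, rigidly part of the fixture, same origin and axes as the fixture: a bar from x = -44 to +84 mm, y = +30 to +50 mm, its top 20 mm above the base's top. The block is 55 mm tall, so its upper 35 mm stay clear above the rail for a finger.
- plate_center (a point): Centre of the loose blue stop plate: 10 mm thick (its x axis), 90 mm wide (y), 70 mm high (z), 0.18 kg. It starts upright, 22 mm deep in a 12.5 mm wide slot of a fixed wooden rack 80 x 130 x 34 mm high, 48 mm standing out. Either face may face the block; it can lean about 3 degrees in the slot. Fully home in the fixture, its top is 46 mm above the fixture's top and its centre 11 mm above it.
- block_center (a point): Centre of the loose solid aluminium block to be located: 70 mm long (its x axis), 45 mm wide (y), 55 mm high (z), about 0.46 kg. It starts standing on the bench. Friction with the fixture, rail and plate is about 0.6: it takes some of a push.
- block: The same aluminium block; origin at the centre of its underside.
- plate: The same blue stop plate; origin at the centre of its lower edge.
- spare: Brass block 40 x 40 x 28 mm, loose on the bench, to be left alone. Origin at the centre of its underside.
- can: Green closed can, 60 mm diameter, 110 mm tall, loose on the bench, to be left alone. Origin at the centre of its underside.
- driver: Screwdriver with an orange handle lying on the bench, about 200 mm long, to be left alone. Its origin is on the bench under its middle; x points to the tip.
Things that resemble listed ones, but are neither listed nor needed, are in the scene too. There is more than one size of the block; the job needs the larger. Of the things that look like the plate, the smaller one is meant.

How it is judged:
On the way:
1. the blue stop plate is fully home in the fixture's slot (z of plate_center in the frame of fixture below 0.0475 m and x of plate_center in the frame of fixture between -0.059 and -0.051 m and y of plate_center in the frame of fixture between -0.004 and 0.004 m and angle between the x axis of plate_center and the x axis of fixture, either way round below 0.1 rad and angle between the z axis of plate_center and the z axis of fixture, either way round below 0.1 rad), for 0.2 s.
At the end, for the whole second after the job is handed in: Plate within 2.5 mm of the slot floor and 4 mm of its centre; block flat on the fixture (3 mm, 0.05 rad), long side parallel to the rail (0.05 rad), at rest, pressed with over 2 N on the rail and over 2 N on the blue plate at once, the fingers still on it (all of step 1 and contact force between block and plate above 2 N and contact force between block and rail above 2 N and contact force between the fingers and block above 1 N and z of block_center in the frame of fixture between 0.0585 and 0.0645 m and angle between the x axis of block_center and the x axis of fixture, either way round below 0.05 rad and angle between the z axis of block_center and the z axis of fixture, either way round below 0.05 rad and linear speed of block below 0.01 m/s); the arm keeps its last pose, push and grip.
It fails at once if the brass block is moved more than 30 mm (distance of spare from where it was at the start of the episode above 0.03 m).
It fails at once if the green can is moved more than 30 mm (distance of can from where it was at the start of the episode above 0.03 m).
It fails at once if the screwdriver is moved more than 30 mm (distance of driver from where it was at the start of the episode above 0.03 m).
It also fails if it takes over 64 s, if anything falls off the work surface, if the arm or the gripper's body presses on something with over 40 N, if the wrist force passes 120 N, or if a joint passes its speed limit or range.

### The arm

A 7-joint arm with a two-finger parallel gripper is mounted at the origin on the work surface. World frame = base frame: x ahead of the robot, y to its left, z up, the work surface at z = 0. Lengths are in m, angles in rad, forces in N, time in s.
With the tool pointing down it reaches from about 0.35 to 0.9 m from the base axis. Payload 8.1 kg.
Tool frame: the origin (TCP) lies at the very end of the fingers, on their centre line; the grasp point (between the pads) lies 19 mm behind it; z points along the fingers, y is the line along which they close (so a half turn about z gives the same grasp; the last joint's range is limited). The gripper opens to 92 mm and grips with 3 to 60 N. Pads are 19 mm wide; open, the fingers measure 130 mm over their backs; the gripper's body (75 mm by 190 mm) begins 47 mm behind the grasp point.
Start: joints at [-1.317, 0.434, 0.025, 1.573, -0.012, 1.134, -0.075], TCP at [0.218, 0.586, 0.227] pointing down, gripper open.
Joint ranges: [-2.62, 2.62], [-0.44, 2.09], [-1.27, 1.32], [0.08, 2.57], [-1.32, 4.46], [0.12, 2], [-2.74, 2.74]. Speed limits (rad/s): [2.22, 2.22, 3.01, 3.01, 3.14, 3.14, 3.14].

### API

Orientations are given as a rotation vector (axis times angle).
In Python, from cell import r, cams, workorder gives the robot as it stands.
- The arm moves only by the shell command python3 -m inch 'ROWS'. ROWS is JSON, a list of rows, each a list of 7 numbers: the opening, from 0 (shut) to 1 (fully open), then the shift along the tool's x, y, z in m, then the turn, a rotation vector about the tool's x, y, z in degrees. A call has 1 to 20 rows; each row shifts and turns the commanded pose from where the row before left it, along the tool's axes as they then stand; what a row does not reach is not made up. A row lasts 1/10 s, in which the tool goes at most 50 mm and 8.59 degrees, less where a joint would pass 70% of its speed; a pose out of reach is approached as far as the arm can. A call is refused whole if a number of a shift passes 0.05 or a number of a turn 8.59, either way. A call with a gripper value outside its range is refused whole. The fingers move at their own pace and stop on an object; the grip force is fixed at half the most. Time passes only in rows, so rows that do not move let the fingers close. It gives the time, the measured TCP pose, the force, the opening and the grip force at its end, in the units of the state.
- r.get_obs(): the state, without advancing time (a new reading comes with each control period).
- cams.grab_frame(name): name is "side" or "top"; returns a dict with "color" (400x640x3 uint8, red, green, blue), "fx", "fy", "cx", "cy" (pixels), "pose" (4x4, takes a point from camera to world coordinates). Camera axes: x right, y down, z forward; pixel columns grow to the right and rows downward; lengths in m; the calibration is good to about 2 mm. A picture is of the moment at which its call begins. There is no depth.
- workorder.hand_in(): hands the job in; it is judged then, once.
The state is a dict: "clock": time; "joints": joint angles; "qvel": joint speeds; "joint_torque": joint torques, N m; "ee_pos": TCP position; "tcp_rot": TCP orientation; "force": force on the tool from outside, world axes, zero at the start; "wrist_torque": the same for the moment, N m; "grip_width": finger opening in m; "grip_force": force on a finger pad.
Only numpy, scipy, OpenCV 4.12 (cv2) and the standard library are available. Lean on these libraries where they do the work, as an engineer would, in place of code of your own. Each camera call takes 0.05 s, during which the arm holds its last target. There are 200 camera calls.

## Working session

There is one attempt and no reset: what is moved stays moved. The work goes in short steps, Python scripts to look and compute and a shell command to move; the robot and the scene stay as the last step left them, time stands still between calls to the robot, and variables do not carry over. Pictures are saved under pics/ and viewed, at most 10 in all, crops included, and the job is handed in when it is done.

```bash
ls; mkdir -p pics; python3 - <<'E'
from cell import r,cams
import cv2,numpy as np
o=r.get_obs(); print({k:np.round(v,3) for k,v in o.items()})
for n in ("top","side"):
    f=cams.grab_frame(n); cv2.imwrite(f"pics/{n}0.png",f["color"][:,:,::-1]); print(n,f["fx"],f["fy"],f["cx"],f["cy"],np.round(f["pose"],4).tolist())
E
```

```text
pics
{'clock': np.float64(0.0), 'joints': array([-1.317,  0.435,  0.025,  1.574, -0.012,  1.134, -0.075]), 'qvel': array([-0.   , -0.002,  0.001, -0.001,  0.   ,  0.001, -0.   ]), 'joint_torque': array([-1.0000e-03, -6.6786e+01,  9.8400e-01, -3.1446e+01, -6.0000e-02,
        4.3000e-02,  0.0000e+00]), 'ee_pos': array([0.218, 0.585, 0.226]), 'tcp_rot': array([-5.580e-01, -3.092e+00,  2.000e-03]), 'force': array([-0.138, -0.684, -0.235]), 'wrist_torque': array([ 0.019, -0.044,  0.008]), 'grip_force': np.float64(0.0), 'grip_width': np.float64(0.092)}
top 374.2629608131458 374.2629608131458 312.8544353619352 202.74803283149078 [[0.0291, -0.9944, 0.1011, 0.4756], [-0.9994, -0.0306, -0.0129, 0.0362], [0.0159, -0.1007, -0.9948, 1.1575], [0.0, 0.0, 0.0, 1.0]]
side 416.67453854885 416.67453854885 326.43154554276794 200.5422603852612 [[0.7789, -0.3245, 0.5366, -0.0305], [-0.6271, -0.411, 0.6617, -0.7106], [0.0058, -0.8519, -0.5236, 0.6316], [0.0, 0.0, 0.0, 1.0]]
```

View pics/top0.png

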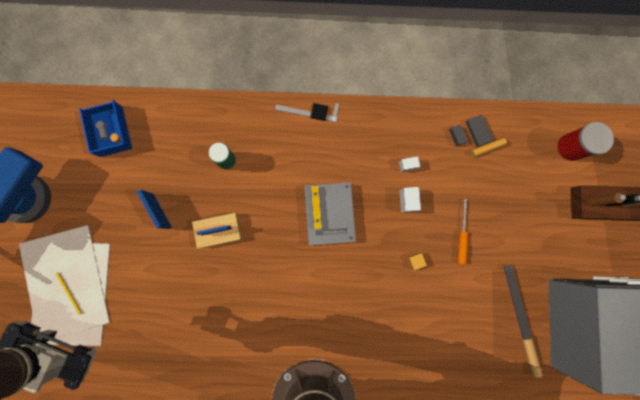

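View pics/side0.png

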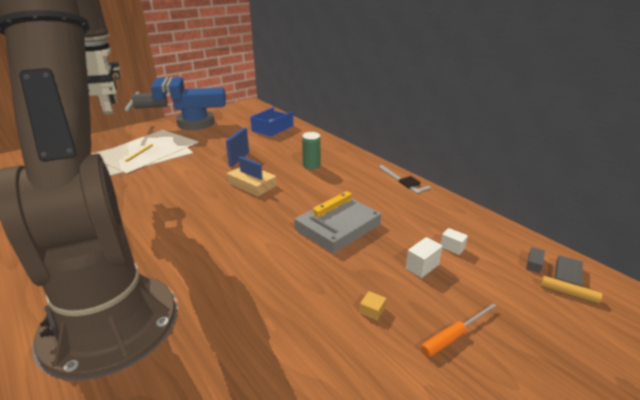

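The top view shows two candidates for each part:

- **Plates:** blue in the rack at (213,231), and a larger standing blue one at (153,209).
- **Blocks:** white-grey at (411,200), which is larger, and at (410,164), which is smaller.

The rack plate and the block at (411,200) fit the description. The fixture is at (330,214), with its rail on the left (+y) and its slot at (332,232). I'll confirm in one enlarged crop and measure.

```bash
cat > h.py <<'E'
from cell import r,cams
import cv2,numpy as np
def grab(n):
    f=cams.grab_frame(n); f["hsv"]=cv2.cvtColor(f["color"],cv2.COLOR_RGB2HSV); return f
def pt(f,uv,z):
    "pixels -> world on plane z"
    uv=np.atleast_2d(uv).astype(float); T=f["pose"]
    d=np.c_[(uv[:,0]-f["cx"])/f["fx"],(uv[:,1]-f["cy"])/f["fy"],np.ones(len(uv))]@T[:3,:3].T
    return T[:3,3]+d*((z-T[2,3])/d[:,2])[:,None]
def px(f,P):
    T=f["pose"]; c=(np.atleast_2d(P)-T[:3,3])@T[:3,:3]
    return np.c_[f["fx"]*c[:,0]/c[:,2]+f["cx"],f["fy"]*c[:,1]/c[:,2]+f["cy"]]
def tri(f,a,g,b):
    "meet of two rays, and gap"
    o1,o2=f["pose"][:3,3],g["pose"][:3,3]; d1=pt(f,a,0)[0]-o1; d2=pt(g,b,0)[0]-o2
    s=np.linalg.lstsq(np.c_[d1,-d2],o2-o1,rcond=None)[0]
    p,q=o1+s[0]*d1,o2+s[1]*d2; return (p+q)/2,np.linalg.norm(p-q)
def blob(f,lo,hi,box):
    m=cv2.inRange(f["hsv"],np.array(lo),np.array(hi)); k=np.zeros_like(m); x0,y0,x1,y1=box; k[y0:y1,x0:x1]=m[y0:y1,x0:x1]
    c=max(cv2.findContours(k,cv2.RETR_EXTERNAL,cv2.CHAIN_APPROX_NONE)[0],key=cv2.contourArea); return c,k
E
python3 - <<'E'
from h import *
t=cv2.imread("pics/top0.png");s=cv2.imread("pics/side0.png")
a=cv2.resize(t[145:265,180:440],(780,360),interpolation=cv2.INTER_CUBIC)
b=cv2.resize(s[120:320,220:480],(312,240),interpolation=cv2.INTER_CUBIC)
c=cv2.resize(t[175:250,130:250],(384,240),interpolation=cv2.INTER_CUBIC)
o=np.zeros((600,780,3),np.uint8);o[:360]=a;o[360:,:312]=b;o[360:,330:714]=c
cv2.imwrite("pics/crop1.png",o)
f=grab("top");h=f["hsv"]
for n,p in dict(plate=(231,213),block=(200,411),blockside=(206,411),fix=(200,340),rail=(205,316),rack=(222,205),wood=(260,350),spare=(262,418)).items(): print(n,h[p])
E
```

```text
plate [107 176  97]
block [ 33  10 219]
blockside [ 38  14 221]
fix [ 25  11 136]
rail [ 23 255 219]
rack [ 19 138 218]
wood [ 13 193 144]
spare [ 19 187 218]
```

View pics/crop1.png

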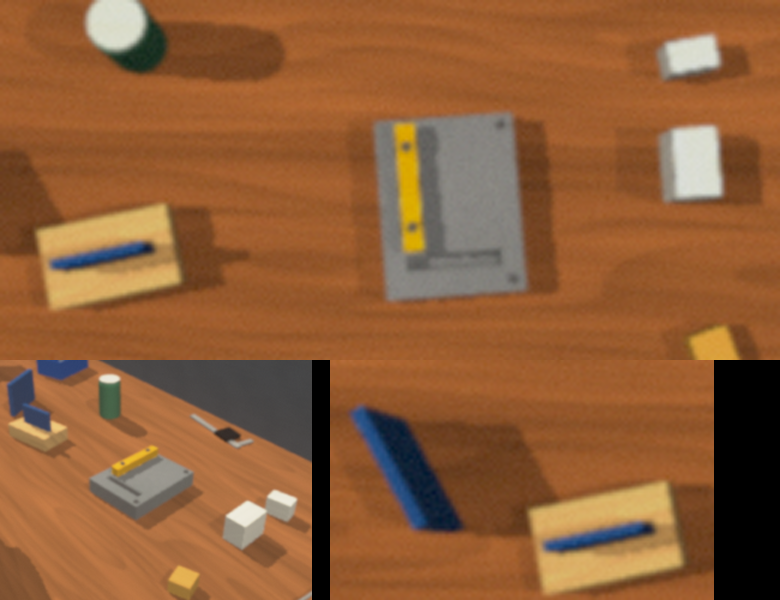

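The crop confirms it. The rack plate, at crop (100,257), is the smaller blue one, and the lone plate is taller. The block at crop (692,163) is the larger of the two. The slot lies at crop (455,260), next to the lower end of the rail. Next I'll measure.

```bash
cat >> h.py <<'E'
def up(f,k=6):
    "average-free subpixel view: upscaled HSV, with pixel map"
    c=cv2.resize(f["color"],None,fx=k,fy=k,interpolation=cv2.INTER_CUBIC); return cv2.cvtColor(c,cv2.COLOR_RGB2HSV)
def rect(f,lo,hi,box,z,k=6):
    "min-area rectangle of the colour blob, on plane z: centre, sides, long-side angle (deg)"
    H=up(f,k); m=np.zeros(H.shape[:2],np.uint8); x0,y0,x1,y1=[v*k for v in box]
    m[y0:y1,x0:x1]=cv2.inRange(H,np.array(lo),np.array(hi))[y0:y1,x0:x1]
    m=cv2.morphologyEx(m,cv2.MORPH_CLOSE,np.ones((9,9))); m=cv2.morphologyEx(m,cv2.MORPH_OPEN,np.ones((7,7)))
    c=max(cv2.findContours(m,cv2.RETR_EXTERNAL,cv2.CHAIN_APPROX_NONE)[0],key=cv2.contourArea)[:,0]
    P=pt(f,(c+.5)/k-.5,z)[:,:2]
    (cx,cy),(w,h),_=R=cv2.minAreaRect((P*1000).astype(np.float32)); b=cv2.boxPoints(R); e=[b[1]-b[0],b[2]-b[1]]; e=max(e,key=np.linalg.norm)
    a=np.degrees(np.arctan2(e[1],e[0])); a=(a+90)%180-90
    return np.round([cx,cy,max(w,h),min(w,h),a],1),c/k
E
python3 - <<'E'
from h import *
f=grab("top")
print("fixture",rect(f,(0,0,95),(180,60,175),(295,170,365,255),.034)[0])
print("fix+wide",rect(f,(0,0,60),(180,80,190),(295,170,365,255),.034)[0])
print("rail",rect(f,(18,190,120),(32,255,255),(300,175,335,240),.054)[0])
print("slot",rect(f,(0,0,0),(180,120,110),(316,225,352,240),.034)[0])
print("rack",rect(f,(15,60,150),(25,170,255),(185,205,250,255),.034)[0])
print("plate",rect(f,(95,110,30),(120,255,255),(190,218,240,242),.082)[0])
for v in (200,208,215): print("block",rect(f,(0,0,v),(180,50,255),(393,180,428,220),.055)[0])
print("spare",rect(f,(15,150,150),(25,255,255),(400,245,435,280),.028)[0])
E
```

```text
fixture [559.9 -30.  179.1 140.1   6.1]
fix+wide [559.7 -29.8 180.6 141.7   5.9]
rail [575.5  12.1 124.8  17.9   5.9]
slot [512.3 -13.7  57.   27.1 -68.9]
rack [498.8 309.6 135.4  86.1 -75.9]
plate [497.6 303.9  89.1   8.7 -76.4]
block [ 610.3 -271.6   67.    42.1    4.5]
block [ 610.1 -271.9   65.5   40.4    4.7]
block [ 609.4 -272.2   63.    38.7    4.6]
spare [ 423.  -297.1   44.9   44.1  -68.5]
```

Everything agrees with the given sizes. The fixture is at (560, -30) mm with yaw 6°. The predicted rail centre is (575.7, 11.9) and the measured one is (575.5, 12.1). Next I'll plan the plate approach and check where the can is.

```bash
cat >> h.py <<'E'
from scipy.spatial.transform import Rotation as Ro
def plan(p,yaw=None):
    "tool-frame shift (mm) to TCP target p (m); turn about tool z (deg) so tool y has world angle yaw (mod 180)"
    o=r.get_obs(); R=Ro.from_rotvec(o["tcp_rot"]); M=R.as_matrix(); a=np.degrees(np.arctan2(M[1,1],M[0,1])); out={}
    if yaw is not None:
        t=-((yaw-a+90)%180-90); out["turn_z"]=round(t,1); R=R*Ro.from_rotvec([0,0,np.radians(t)])
    print("clock",round(o["clock"],2),"tcp",np.round(o["ee_pos"]*1000,1),"y-ang",round(a,1),"tilt",np.round(np.degrees(np.arcsin(M[:2,2])),2),"F",np.round(o["force"],1),"w",round(o["grip_width"]*1000,1),out,"shift after turn mm",np.round(R.inv().apply(np.array(p)-o["ee_pos"])*1000,1))
E
python3 - <<'E'
from h import *
f=grab("top")
print("can",rect(f,(0,0,150),(180,60,255),(200,135,240,170),.110)[0])
print("big",rect(f,(95,110,30),(120,255,255),(130,180,180,235),.09)[0])
plan((.4976,.3039,.14),13.6)
E
```

```text
can [719.  295.5  54.7  54.2 -87. ]
big [553.1 475.3 136.6  35.1  32.2]
clock 0.25 tcp [218.2 585.4 226.4] y-ang 69.6 tilt [-0.01 -0.04] F [-0.2 -0.  -0.5] w 91.8 {'turn_z': np.float64(56.0)} shift after turn mm [-339.2  205.4   86.5]
```

```bash
python3 -m inch '[[0.6,0,0,0,0,0,8],[0.6,0,0,0,0,0,8],[0.6,0,0,0,0,0,8],[0.6,0,0,0,0,0,8],[0.6,0,0,0,0,0,8],[0.6,0,0,0,0,0,8],[0.6,0,0,0,0,0,8],[0.6,0,0,0,0,0,0]]'; python3 -m inch '[[0.6,-0.034,0.0205,0,0,0,0],[0.6,-0.034,0.0205,0,0,0,0],[0.6,-0.034,0.0205,0,0,0,0],[0.6,-0.034,0.0205,0,0,0,0],[0.6,-0.034,0.0205,0,0,0,0],[0.6,-0.034,0.0205,0,0,0,0],[0.6,-0.034,0.0205,0,0,0,0],[0.6,-0.034,0.0205,0,0,0,0],[0.6,-0.034,0.0205,0.02,0,0,0],[0.6,-0.034,0.0205,0.03,0,0,0],[0.6,0,0,0.03,0,0,0],[0.6,0,0,0,0,0,0],[0.6,0,0,0,0,0,0]]'; python3 -c "
from h import *
plan((.4976,.3039,.053),13.6)"
```

```text
clock: 1.05
ee_pos: [0.2181, 0.5856, 0.2266]
tcp_rot: [1.946, 2.466, -0.0]
force: [0.5, -1.0, 0.4]
grip_width: 0.0551
grip_force: 0.0
clock: 2.35
ee_pos: [0.4967, 0.3038, 0.1469]
tcp_rot: [-1.939, -2.471, 0.001]
force: [1.5, 0.5, -0.1]
grip_width: 0.0548
grip_force: 0.0
clock 2.35 tcp [496.7 303.8 146.9] y-ang 13.7 tilt [-0.07 -0.01] F [ 1.5  0.5 -0.1] w 54.8 {'turn_z': np.float64(0.1)} shift after turn mm [-0.1  1.  93.9]
```

```bash
python3 -m inch '[[0.6,0,0.001,0.02,0,0,0],[0.6,0,0,0.02,0,0,0],[0.6,0,0,0.02,0,0,0],[0.6,0,0,0.02,0,0,0],[0.6,0,0,0.014,0,0,0],[0.6,0,0,0,0,0,0],[0.6,0,0,0,0,0,0]]'; python3 -m inch '[[0,0,0,0,0,0,0],[0,0,0,0,0,0,0],[0,0,0,0,0,0,0],[0,0,0,0,0,0,0],[0,0,0,0,0,0,0],[0,0,0,0,0,0,0],[0,0,0,0,0,0,0],[0,0,0,0,0,0,0]]'
```

```text
clock: 3.05
ee_pos: [0.4986, 0.3043, 0.0538]
tcp_rot: [1.942, 2.469, 0.002]
force: [0.2, -0.2, -0.2]
grip_width: 0.0554
grip_force: 0.0
clock: 3.85
ee_pos: [0.499, 0.3035, 0.0529]
tcp_rot: [1.943, 2.467, 0.002]
force: [3.2, 0.8, -2.4]
grip_width: 0.0099
grip_force: 30.0
```

```bash
python3 -m inch '[[0,0,0,-0.005,0,0,0],[0,0,0,-0.015,0,0,0],[0,0,0,-0.02,0,0,0],[0,0,0,-0.02,0,0,0],[0,0,0,-0.03,0,0,0],[0,0,0,0,0,0,0],[0,0,0,0,0,0,0],[0,0,0,0,0,0,0]]'; python3 - <<'E'
from h import *
plan((.5051,-.0356,.15),6)
f=grab("top"); g=grab("side")
cv2.imwrite("pics/top1.png",f["color"][200:262,180:260,::-1]); 
o=np.zeros((400,800,3),np.uint8)
o[:,:400]=cv2.resize(f["color"][190:250,180:240,::-1],(400,400),interpolation=cv2.INTER_CUBIC)
o[:,400:]=cv2.resize(g["color"][90:210,190:310,::-1],(400,400),interpolation=cv2.INTER_CUBIC)
cv2.imwrite("pics/lift.png",o)
E
```

```text
clock: 4.65
ee_pos: [0.4973, 0.303, 0.1417]
tcp_rot: [-1.943, -2.468, 0.003]
force: [-0.6, 0.3, -2.1]
grip_width: 0.0099
grip_force: 30.0
clock 4.65 tcp [497.3 303.  141.7] y-ang 13.6 tilt [-0.11 -0.06] F [-0.6  0.3 -2.1] w 9.9 {'turn_z': np.float64(7.6)} shift after turn mm [-337.6  -27.6   -7.9]
```

View pics/lift.png

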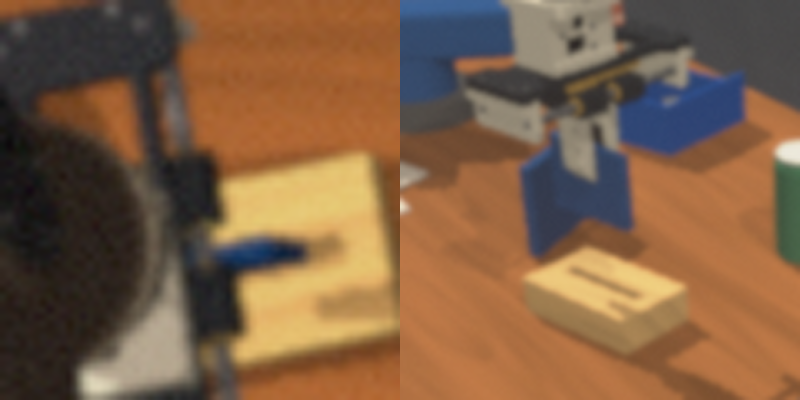

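The side view on the right shows the plate held squarely and clear of the rack, with its lower corners at crop (533,253) and (632,228). Now I'll carry it over the slot.

```bash
python3 -m inch '[[0,0,0,0,0,0,3.8],[0,0,0,0,0,0,3.8],[0,-0.01,0,0,0,0,0],[0,-0.02,-0.0025,0,0,0,0],[0,-0.03,-0.0025,0,0,0,0],[0,-0.03,-0.0025,0,0,0,0],[0,-0.03,-0.0025,0,0,0,0],[0,-0.03,-0.0025,0,0,0,0],[0,-0.03,-0.0025,0,0,0,0],[0,-0.03,-0.0025,0,0,0,0],[0,-0.03,-0.0025,0,0,0,0],[0,-0.03,-0.0025,0,0,0,0],[0,-0.03,-0.0025,0,0,0,0],[0,-0.02,-0.0025,0,0,0,0],[0,-0.018,0,0,0,0,0],[0,0,0,0,0,0,0],[0,0,0,0,0,0,0],[0,0,0,0,0,0,0]]'; python3 - <<'E'
from h import *
plan((.5051,-.0356,.106),6)
g=grab("side")
c,k=blob(g,(100,100,30),(125,255,255),(200,60,420,300))
print(cv2.contourArea(c), cv2.boundingRect(c)); print(cv2.approxPolyDP(c,4,True)[:,0].tolist())
o=r.get_obs()["ee_pos"]; M=Ro.from_rotvec(r.get_obs()["tcp_rot"]).as_matrix()
q=[o+M@np.array([x,0,z]) for z in (-.029,.041) for x in (-.045,.045)]; print(px(g,q).round(1).tolist(), px(g,[(.5051,-.0356,.034)]).round(1))
cv2.imwrite("pics/over.png",cv2.resize(g["color"][100:260,250:410,::-1],(600,600),interpolation=cv2.INTER_CUBIC))
E
```

```text
clock: 6.55
ee_pos: [0.5054, -0.0353, 0.1426]
tcp_rot: [-2.102, -2.334, -0.0]
force: [-0.8, 0.7, -1.0]
grip_width: 0.01
grip_force: 30.0
clock 6.55 tcp [505.4 -35.3 142.6] y-ang 6.0 tilt [-0.03  0.03] F [-0.8  0.7 -1. ] w 10.0 {'turn_z': np.float64(0.0)} shift after turn mm [-0.3 -0.3 36.6]
713.5 (252, 109, 41, 27)
[[292, 112], [270, 109], [252, 117], [252, 128], [273, 134], [291, 125]]
[[336.5, 181.7], [309.6, 168.7], [336.0, 207.6], [310.0, 193.7]] [[322.6 223.6]]
```

View pics/over.png

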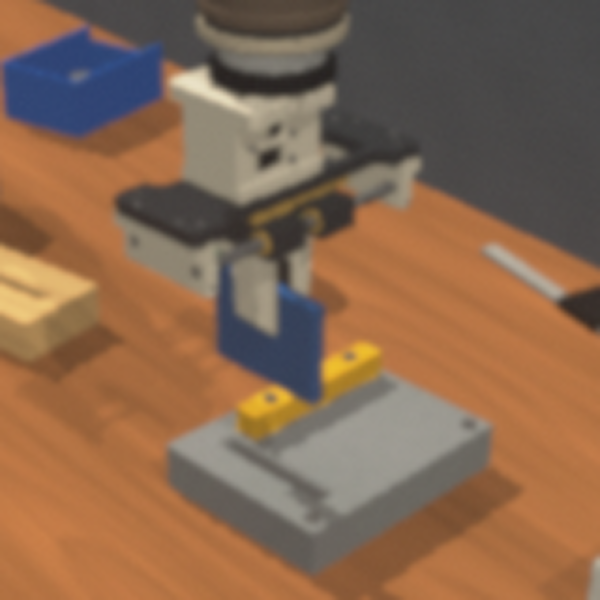

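The plate sits over the slot. Its lower corners at crop (320,402) and (218,355) are within 2 px of the prediction, which is the thickness offset. The slot runs from about crop (230,440) to (322,497). A quick numeric check of the fixture in the side view, using the first frame:

```bash
python3 - <<'E'
from h import *
g=grab("side"); f=grab("top")
a=np.radians(5.95); Rz=np.array([[np.cos(a),-np.sin(a),0],[np.sin(a),np.cos(a),0],[0,0,1]]); o=np.array([.5598,-.0299,0])
rail=[o+Rz@np.array([x,y,z]) for x in(-.044,.084) for y in(.03,.05) for z in(.034,.054)]
base=[o+Rz@np.array([x,y,z]) for x in(-.09,.09) for y in(-.07,.07) for z in(0,.034)]
for n,fr in(("side",g),("top",f)):
    im=cv2.cvtColor(cv2.imread(f"pics/{n}0.png"),cv2.COLOR_BGR2HSV); fr["hsv"]=im
    box=(285,180,390,255) if n=="side" else (295,170,365,255)
    for nm,pts,lo,hi in(("rail",rail,(18,150,90),(32,255,255)),("base+rail",base+rail,None,None)):
        if lo: m=cv2.inRange(im,np.array(lo),np.array(hi))
        else: m=cv2.inRange(im,np.array((0,0,30)),np.array((180,95,255)))|cv2.inRange(im,np.array((18,150,90)),np.array((32,255,255)))
        k=np.zeros_like(m);x0,y0,x1,y1=box;k[y0:y1,x0:x1]=m[y0:y1,x0:x1]
        c=max(cv2.findContours(k,0,1)[0],key=cv2.contourArea)
        def cen(h): q=cv2.moments(h); return np.array([q["m10"],q["m01"]])/q["m00"],q["m00"]
        print(n,nm,"seen",cen(cv2.convexHull(c)),"pred",cen(cv2.convexHull(px(fr,pts).astype(np.float32))))
E
```

```text
side rail seen (array([331.57076468, 203.52893959]), 394.5) pred (array([331.51936382, 203.54933167]), 438.16032273625024)
side base+rail seen (array([337.6637338 , 221.31616275]), 3125.5) pred (array([337.59026742, 220.93887451]), 3166.1770763786044)
top rail seen (array([315.98696462, 207.0707635 ]), 268.5) pred (array([316.01250689, 207.2168911 ]), 298.38162234821357)
top base+rail seen (array([329.59672112, 213.53646862]), 2785.5) pred (array([329.6049705 , 213.48746058]), 2773.076536314795)
```

Both cameras agree to 0.4 px, so I'll lower it.

```bash
python3 -m inch '[[0,0,0,0.02,0,0,0],[0,0,0,0.02,0,0,0],[0,0,0,0.014,0,0,0],[0,0,0,0.006,0,0,0],[0,0,0,0,0,0,0],[0,0,0,0,0,0,0]]'; python3 -m inch '[[0,0,0,0.003,0,0,0],[0,0,0,0.003,0,0,0],[0,0,0,0.003,0,0,0],[0,0,0,0.002,0,0,0],[0,0,0,0,0,0,0]]';  python3 -c "
from h import *
plan((.5051,-.0356,.051),6)"
```

```text
clock: 7.3
ee_pos: [0.5063, -0.0355, 0.0832]
tcp_rot: [2.102, 2.334, 0.001]
force: [0.0, 0.5, -1.3]
grip_width: 0.0097
grip_force: 30.0
clock: 7.8
ee_pos: [0.5067, -0.0373, 0.0725]
tcp_rot: [2.103, 2.331, 0.0]
force: [-1.1, -4.7, 8.5]
grip_width: 0.0096
grip_force: 30.0
clock 7.8 tcp [506.7 -37.3  72.5] y-ang 5.9 tilt [ 0.1  -0.07] F [-1.1 -4.7  8.5] w 9.6 {'turn_z': np.float64(-0.1)} shift after turn mm [ 1.9 -1.4 21.4]
```

```bash
python3 -m inch '[[0,-0.001,0,0,0,0,0],[0,-0.0015,-0.0005,0.001,0,0,0],[0,0,0,0.002,0,0,0],[0,0,0,0.002,0,0,0],[0,0,0,0.002,0,0,0],[0,0,0,0,0,0,0]]';  python3 -c "
from h import *
plan((.5051,-.0356,.051),6)"
```

```text
clock: 8.4
ee_pos: [0.5071, -0.0418, 0.066]
tcp_rot: [2.104, 2.327, 0.0]
force: [-1.3, -11.8, 13.6]
grip_width: 0.0098
grip_force: 30.0
clock 8.4 tcp [507.1 -41.8  66. ] y-ang 5.8 tilt [ 0.2  -0.18] F [ -1.3 -11.8  13.6] w 9.8 {'turn_z': np.float64(-0.2)} shift after turn mm [ 6.5 -1.4 15. ]
```

```bash
python3 - <<'E'
from h import *
g=grab("side"); f=grab("top")
o=np.zeros((500,800,3),np.uint8)
o[:,:500]=cv2.resize(g["color"][150:250,280:380,::-1],(500,500),interpolation=cv2.INTER_CUBIC)
o[:300,500:]=cv2.resize(f["color"][180:250,290:360,::-1],(300,300),interpolation=cv2.INTER_CUBIC)
cv2.imwrite("pics/ins.png",o)
E
```

```text
(no output)
```

View pics/ins.png

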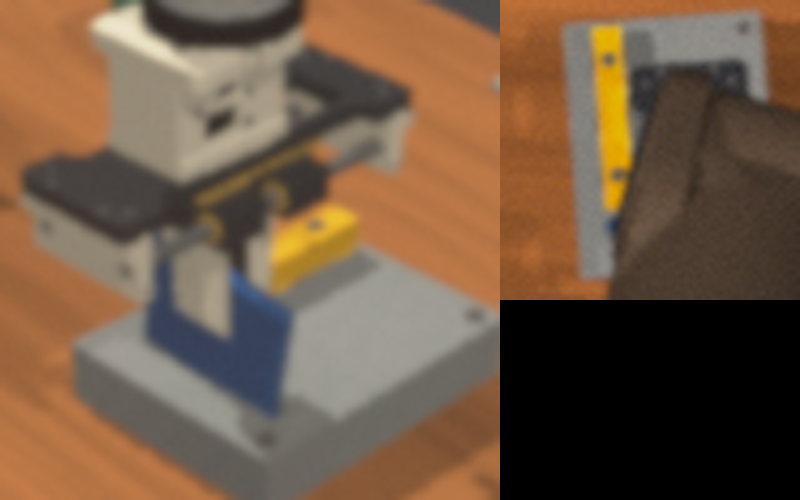

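The plate has tilted in its plane: the right edge runs from crop (293,310) to (280,415), so the top leans to -y and the +y end is hung up. I'll convert the edge points into the fixture frame.

```bash
cat >> h.py <<'E'
a_=np.radians(5.95); RF=np.array([[np.cos(a_),-np.sin(a_),0],[np.sin(a_),np.cos(a_),0],[0,0,1]]); OF=np.array([.5598,-.0299,0])
def fix(P): return np.round((np.atleast_2d(P)-OF)@RF*1000,1)
def face(f,uv,xf):
    "pixels -> fixture-frame point (mm) on the plane x_fix = xf (m)"
    o=RF.T@(f["pose"][:3,3]-OF); uv=np.atleast_2d(uv).astype(float)
    d=np.c_[(uv[:,0]-f["cx"])/f["fx"],(uv[:,1]-f["cy"])/f["fy"],np.ones(len(uv))]@f["pose"][:3,:3].T@RF
    return np.round((o+d*((xf-o[0])/d[:,0])[:,None])*1000,1)
def plate(g,box=(300,150,350,250)):
    H=up(g,4); m=cv2.inRange(H,np.array((100,100,30)),np.array((128,255,255))); k=np.zeros_like(m); x0,y0,x1,y1=[4*v for v in box]; k[y0:y1,x0:x1]=m[y0:y1,x0:x1]
    c=max(cv2.findContours(k,0,1)[0],key=cv2.contourArea); return cv2.approxPolyDP(c,7,True)[:,0]/4
E
python3 - <<'E'
from h import *
g=grab("side"); p=plate(g); F=face(g,p,-.060)
for a,b in zip(p,F): print(a,b)
print("tcp",fix(r.get_obs()["ee_pos"]))
print("eyeballed",face(g,[(336,233),(338.6,212),(309.6,219)],-.06))
g["color"]=cv2.imread("pics/over.png")[:,:,::-1]; q=[(320,402),(218,355),(323,308),(218,262)]
print("before, over",face(g,[(250+u/3.75,100+v/3.75) for u,v in q],-.06), "slot ends",fix(pt(g,[(250+u/3.75,100+v/3.75) for u,v in((230,440),(322,497))],.034)))
E
```

```text
[327.25 204.75] [-60.  -20.8 101.4]
[328. 211.] [-60.  -23.5  84.9]
[330.25 211.75] [-60.  -31.1  86.3]
[327.75 215.75] [-60.  -22.8  70.8]
[331.25 212.25] [-60.  -34.5  86.4]
[336.   215.75] [-60.  -50.3  83.9]
[333.5  218.75] [-60.  -42.3  71.5]
[333.25 230.25] [-60.  -42.1  37.5]
[337.   212.75] [-60.  -53.4  93.9]
tcp [[-53.7  -6.4  66.1]]
eyeballed [[-60.  -51.6  34.2]
 [-60.  -58.4  98.3]
 [-60.   42.9  29.4]]
before, over [[-60.  -47.6 106.7]
 [-60.   46.7 100.7]
 [-60.  -48.5 174.2]
 [-60.   44.9 170.7]] slot ends [[-56.2  40.4  34. ]
 [-58.7 -49.8  34. ]]
```

The picture is consistent: the +y lower corner is caught on the mouth's edge, and the plate has pivoted about it by roughly 6°, dragging the TCP to -y. I'll lift clear and measure the tilt.

```bash
python3 -m inch '[[0,0,0,-0.006,0,0,0],[0,0,0,-0.01,0,0,0],[0,0,0,-0.014,0,0,0],[0,0,0,0,0,0,0],[0,0,0,0,0,0,0],[0,0,0,0,0,0,0]]';  python3 - <<'E'
from h import *
plan((.5051,-.0356,.09),6)
g=grab("side"); print("tcp",fix(r.get_obs()["ee_pos"]))
p=plate(g,(300,130,350,250)); 
for a,b in zip(p,face(g,p,-.060)): print(a,b)
cv2.imwrite("pics/lift2.png",cv2.resize(g["color"][150:240,285:375,::-1],(600,600),interpolation=cv2.INTER_CUBIC))
E
```

```text
clock: 9.15
ee_pos: [0.5053, -0.0379, 0.0943]
tcp_rot: [-2.102, -2.334, 0.001]
force: [0.6, 1.1, -1.4]
grip_width: 0.0096
grip_force: 30.0
clock 9.15 tcp [505.3 -37.9  94.3] y-ang 6.0 tilt [-0.04  0.01] F [ 0.6  1.1 -1.4] w 9.6 {'turn_z': np.float64(-0.0)} shift after turn mm [2.3 0.  4.3]
tcp [[-55.1  -2.4  94.2]]
[325.75 194.25] [-60.  -15.5 128.4]
[326.75 203.25] [-60.  -19.1 104.9]
[328.75 201.25] [-60.  -25.7 113.4]
[329.25 204.75] [-60.  -27.5 104.4]
[330.75 203.  ] [-60.  -32.4 111.5]
[333. 205.] [-60.  -39.9 109.3]
[333. 211.] [-60.  -40.2  92.6]
[335.   202.75] [-60.  -46.2 118.4]
```

View pics/lift2.png

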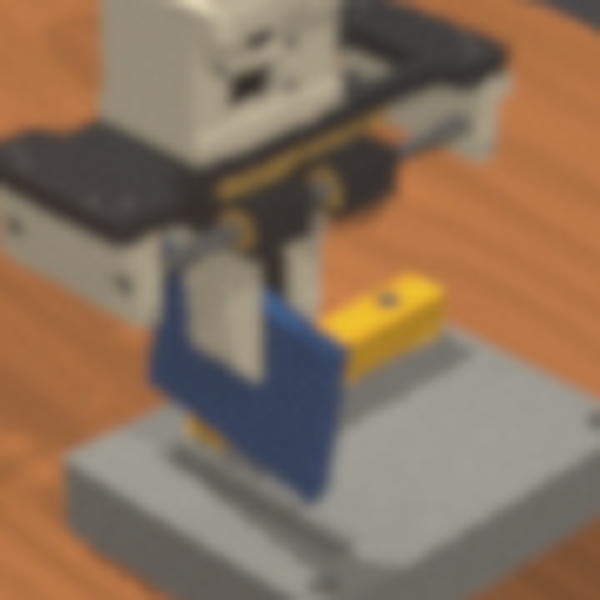

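The plate is clear of the slot but leaning. Its -x face corners are at crop TL (165,268), BL (150,383) and BR (312,502), and the right edge top is at (345,348).

```bash
python3 - <<'E'
from h import *
g=grab("side")
q=[(165,268),(150,383),(312,502)]; print(face(g,[(285+u/6.667,150+v/6.667) for u,v in q],-.060))
print(face(g,[(285+u/6.667,150+v/6.667) for u,v in [(347,350),(328,490)]],-.050))
s=fix(pt(g,[(285+u/6.667,150+v/6.667) for u,v in((165,455),(355,550))],.034));print("slot ends seen",s)
print("pred slot corners crop px",((px(g,[OF+RF@np.array([x,y,.034]) for x,y in((-.061,-.0458),(-.061,.0458),(-.049,.0458),(-.049,-.0458))])-[285,150])*6.667).round(0).tolist())
E
```

```text
[[-60.   40.4 116.2]
 [-60.   50.   61.4]
 [-60.  -37.   49.7]]
[[-50.  -43.4 113.5]
 [-50.  -35.4  49.4]]
slot ends seen [[-61.9  40.1  34. ]
 [-54.4 -53.8  34. ]]
pred slot corners crop px [[327.0, 548.0], [157.0, 448.0], [180.0, 436.0], [350.0, 535.0]]
```

```bash
python3 - <<'E'
from h import *
f=grab("top"); g=grab("side")
for n,fr in(("top",f),("side",g)):
    im=cv2.imread(f"pics/{n}0.png",0).astype(np.float32)
    ys=np.arange(-62,63,2)
    for x in(-62,-58,-55,-52,-48):
        uv=px(fr,[OF+RF@np.array([x/1e3,y/1e3,.034]) for y in ys]).astype(np.float32)
        print(n,x,cv2.remap(im,uv[:,0].reshape(1,-1),uv[:,1].reshape(1,-1),1)[0].round().astype(int).tolist())
E
```

```text
top -62 [128, 128, 129, 131, 130, 128, 125, 120, 114, 109, 112, 113, 114, 117, 118, 117, 118, 118, 117, 117, 118, 119, 118, 118, 118, 116, 117, 118, 118, 118, 119, 119, 119, 122, 121, 120, 119, 120, 120, 119, 118, 117, 117, 116, 114, 112, 110, 110, 111, 111, 112, 112, 113, 114, 116, 122, 128, 134, 133, 133, 135, 134, 134]
top -58 [128, 128, 130, 131, 129, 127, 123, 117, 108, 102, 105, 110, 113, 114, 115, 115, 115, 114, 114, 115, 116, 116, 116, 117, 119, 117, 119, 120, 118, 118, 117, 117, 117, 116, 117, 117, 117, 120, 120, 119, 116, 116, 115, 110, 103, 98, 96, 95, 93, 91, 92, 94, 95, 98, 102, 114, 125, 133, 135, 135, 134, 135, 134]
top -55 [130, 127, 130, 131, 130, 128, 124, 117, 106, 100, 100, 105, 108, 111, 112, 112, 113, 114, 114, 113, 112, 114, 117, 119, 121, 123, 122, 120, 116, 116, 117, 117, 118, 119, 119, 119, 119, 121, 122, 123, 120, 120, 118, 114, 106, 98, 95, 93, 92, 92, 92, 93, 96, 98, 103, 114, 125, 133, 134, 133, 133, 134, 134]
top -52 [127, 128, 130, 131, 131, 128, 124, 117, 101, 94, 91, 95, 98, 101, 103, 104, 106, 105, 104, 104, 100, 98, 99, 105, 111, 116, 115, 112, 107
[... 1372 characters left out ...]
 128, 135, 141, 146, 149, 151, 151, 151, 150, 150]
side -52 [146, 147, 148, 147, 145, 142, 136, 126, 121, 120, 119, 118, 118, 118, 118, 118, 118, 119, 119, 118, 117, 118, 118, 118, 119, 120, 120, 120, 121, 119, 119, 119, 116, 115, 114, 114, 115, 115, 114, 113, 113, 114, 113, 114, 115, 116, 118, 119, 119, 120, 122, 123, 126, 131, 136, 141, 145, 148, 149, 150, 150, 150, 150]
side -48 [146, 146, 147, 147, 146, 145, 144, 140, 137, 135, 135, 136, 135, 135, 135, 135, 136, 137, 137, 136, 136, 135, 135, 136, 136, 138, 138, 138, 138, 137, 137, 134, 131, 127, 122, 122, 122, 122, 123, 121, 118, 118, 118, 120, 122, 125, 126, 127, 127, 126, 127, 130, 133, 137, 141, 145, 146, 147, 149, 149, 150, 150, 149]
```

The top view puts the slot at y = 0.2 mm, as expected. The plate is tilted about 7.7° in the grip. I'll level it by turning the tool about its y axis, then re-measure.

```bash
python3 -m inch '[[0,0,0,0,0,-4,0],[0,-0.0025,0,0,0,-3.7,0],[0,0,0,0,0,0,0],[0,0,0,0,0,0,0],[0,0,0,0,0,0,0]]';  python3 - <<'E'
from h import *
p=r.get_obs()["ee_pos"]; plan(p-[0,0,.0155])
g=grab("side"); print("tcp",fix(p))
cv2.imwrite("pics/lev.png",cv2.resize(g["color"][165:240,295:370,::-1],(600,600),interpolation=cv2.INTER_CUBIC))
E
```

```text
clock: 9.85
ee_pos: [0.5059, -0.0412, 0.0949]
tcp_rot: [2.036, 2.257, -0.136]
force: [-0.2, -0.1, -1.9]
grip_width: 0.0099
grip_force: 30.0
clock 9.85 tcp [505.9 -41.2  94.9] y-ang 5.9 tilt [ 0.78 -7.59] F [-0.2 -0.1 -1.9] w 9.9 {} shift after turn mm [ 2.1 -0.  15.4]
tcp [[-54.7  -5.7  94.9]]
```

View pics/lev.png

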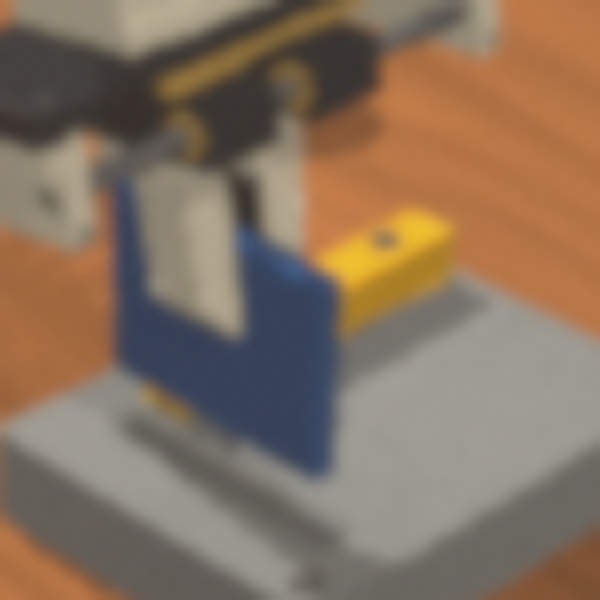

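The plate looks level again, with face corners TL (120,190), BL (120,368) and BR (315,478), and outer edge TR (336,285) and BR (332,470).

```bash
python3 - <<'E'
from h import *
g=grab("side"); x=fix(r.get_obs()["ee_pos"])[0,0]/1e3
q=lambda L:[(295+u/8,165+v/8) for u,v in L]
print(face(g,q([(120,190),(120,368),(315,478)]),x-.005)); print(face(g,q([(336,285),(332,470)]),x+.005))
P=[OF+RF@np.array([x-.005,s*.045,.055]) for s in(1,-1)]; print("centred plate bottom would be at",((px(g,P)-[295,165])*8).round(0).tolist())
E
```

```text
[[-59.7  39.7 120.4]
 [-59.7  41.2  54.6]
 [-59.7 -45.3  55.3]]
[[-49.7 -42.8 118.3]
 [-49.7 -42.8  52.2]]
centred plate bottom would be at [[112.0, 362.0], [314.0, 478.0]]
```

```bash
python3 -m inch '[[0,0.001,0,0.008,0,0,0],[0,0.001,0,0.007,0,0,0],[0,0.0003,0,0.002,0,0,0],[0,0,0,0,0,0,0]]'; python3 -m inch '[[0,0.0003,0,0.002,0,0,0],[0,0.0003,0,0.002,0,0,0],[0,0,0,0,0,0,0]]'; python3 -m inch '[[0,0.0003,0,0.002,0,0,0],[0,0.0003,0,0.002,0,0,0],[0,0,0,0,0,0,0]]';python3 -c "
from h import *
p=r.get_obs()['ee_pos'];plan(p); print(fix(p))"
```

```text
clock: 10.35
ee_pos: [0.5055, -0.0409, 0.0771]
tcp_rot: [2.035, 2.258, -0.138]
force: [0.0, -0.8, -1.0]
grip_width: 0.0097
grip_force: 30.0
clock: 10.65
ee_pos: [0.506, -0.0405, 0.0736]
tcp_rot: [2.034, 2.258, -0.137]
force: [1.1, 0.5, -2.0]
grip_width: 0.0098
grip_force: 30.0
clock: 10.95
ee_pos: [0.5065, -0.042, 0.0704]
tcp_rot: [2.034, 2.255, -0.137]
force: [-1.8, -4.5, 9.5]
grip_width: 0.0098
grip_force: 30.0
clock 10.95 tcp [506.5 -42.   70.4] y-ang 5.9 tilt [ 0.87 -7.72] F [-1.8 -4.5  9.5] w 9.8 {} shift after turn mm [0. 0. 0.]
[[-54.2  -6.5  70.4]]
```

```bash
python3 -m inch '[[0,-0.0005,0,-0.004,0,0,0],[0,-0.002,-0.0008,0,0,0,0],[0,0,0,0,0,0,0]]'; python3 -m inch '[[0,0.0003,0,0.002,0,0,0],[0,0.0003,0,0.002,0,0,0],[0,0,0,0,0,0,0]]'; python3 -m inch '[[0,0.0003,0,0.002,0,0,0],[0,0,0,0,0,0,0]]';python3 -c "
from h import *
p=r.get_obs()['ee_pos'];plan(p); print(fix(p), r.get_obs()['wrist_torque'].round(2))"
```

```text
clock: 11.25
ee_pos: [0.506, -0.0424, 0.0742]
tcp_rot: [2.033, 2.257, -0.135]
force: [0.7, 0.4, -0.1]
grip_width: 0.0096
grip_force: 30.0
clock: 11.55
ee_pos: [0.5061, -0.0428, 0.0701]
tcp_rot: [2.034, 2.256, -0.136]
force: [2.0, -2.0, 5.1]
grip_width: 0.0098
grip_force: 30.0
clock: 11.75
ee_pos: [0.5063, -0.0438, 0.0685]
tcp_rot: [2.034, 2.255, -0.136]
force: [1.0, -3.6, 9.1]
grip_width: 0.0098
grip_force: 30.0
clock 11.75 tcp [506.3 -43.8  68.5] y-ang 5.9 tilt [ 0.89 -7.72] F [ 1.  -3.6  9.1] w 9.8 {} shift after turn mm [0. 0. 0.]
[[-54.7  -8.2  68.5]] [-0.71 -0.13  0.05]
```

Progress: it went 2 mm deeper for the same force, x is now centred, and it is still being pushed to -y. I'll shift a little more.

```bash
python3 -m inch '[[0,0,0,-0.003,0,0,0],[0,-0.002,0,0,0,0,0],[0,0.0003,0,0.002,0,0,0],[0,0.0003,0,0.002,0,0,0],[0,0,0,0,0,0,0]]'; python3 -m inch '[[0,0.0003,0,0.002,0,0,0],[0,0,0,0,0,0,0]]';python3 -c "
from h import *
p=r.get_obs()['ee_pos'];plan(p); print(fix(p), r.get_obs()['wrist_torque'].round(2))
g=grab('side'); cv2.imwrite('pics/ins2.png',cv2.resize(g['color'][165:240,295:370,::-1],(600,600),interpolation=cv2.INTER_CUBIC))"
```

```text
clock: 12.25
ee_pos: [0.5063, -0.0447, 0.0674]
tcp_rot: [2.034, 2.256, -0.136]
force: [2.2, -2.1, 6.0]
grip_width: 0.0098
grip_force: 30.0
clock: 12.45
ee_pos: [0.5064, -0.0456, 0.0657]
tcp_rot: [2.034, 2.254, -0.136]
force: [2.7, -6.0, 9.2]
grip_width: 0.0099
grip_force: 30.0
clock 12.45 tcp [506.4 -45.6  65.7] y-ang 5.9 tilt [ 0.9  -7.74] F [ 2.7 -6.   9.2] w 9.9 {} shift after turn mm [0. 0. 0.]
[[-54.7 -10.1  65.7]] [-0.97 -0.54  0.11]
```

View pics/ins2.png

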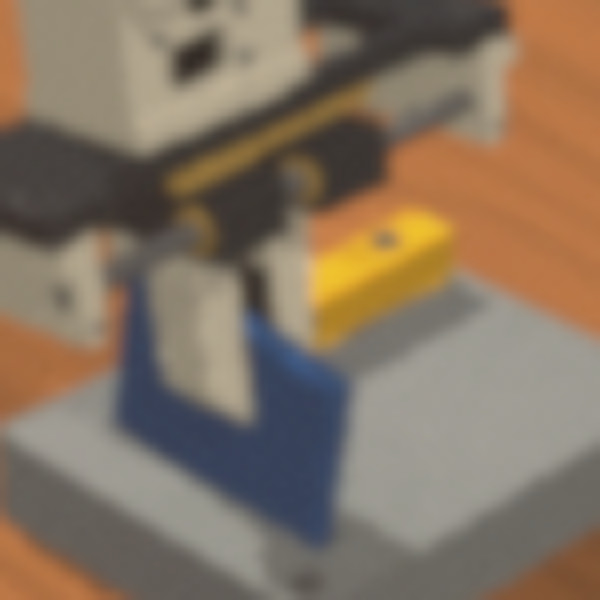

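The plate is leaning again. The face corners are BL (120,428) and BR (314,545), the outer edge is TR (350,375) and BR (330,545), and TL is about (138,272).

```bash
python3 - <<'E'
from h import *
g=grab("side"); x=fix(r.get_obs()["ee_pos"])[0,0]/1e3
q=lambda L:[(295+u/8,165+v/8) for u,v in L]
print(face(g,q([(138,272),(120,428),(314,545)]),x-.005)); print(face(g,q([(350,375),(330,545)]),x+.005))
P=[OF+RF@np.array([X,s*.04575,.034]) for X in(-.061,-.0633) for s in(1,-1)]; print("slot -x edge ends at",((px(g,P)-[295,165])*8).round(0).tolist())
E
```

```text
[[-59.7  32.1  94.3]
 [-59.7  41.7  31.4]
 [-59.7 -45.4  30.4]]
[[-49.7 -49.3  89.7]
 [-49.7 -42.7  23.9]]
slot -x edge ends at [[108.0, 418.0], [312.0, 538.0], [103.0, 421.0], [307.0, 541.0]]
```

The plate's top is now at about 92 mm (80 when home), so it is already around 12 mm into the slot and wedged by its lean of about 6°. I'll stand it up by moving the grip towards +y, then lower it.

```bash
python3 -m inch '[[0,0.002,0,0,0,0,0],[0,0.002,0,0,0,0,0],[0,0.002,0,0,0,0,0],[0,0,0,0,0,0,0]]'; python3 -m inch '[[0,0.0013,0,0.002,0,0,0],[0,0.0013,0,0.002,0,0,0],[0,0,0,0,0,0,0]]';python3 -c "
from h import *
p=r.get_obs()['ee_pos'];plan(p); print(fix(p), r.get_obs()['wrist_torque'].round(2))"
```

```text
clock: 12.95
ee_pos: [0.5064, -0.0426, 0.0659]
tcp_rot: [2.036, 2.249, -0.138]
force: [1.6, -13.6, 19.4]
grip_width: 0.0098
grip_force: 30.0
clock: 13.25
ee_pos: [0.5063, -0.0422, 0.0618]
tcp_rot: [2.036, 2.247, -0.139]
force: [2.4, -20.2, 20.6]
grip_width: 0.0097
grip_force: 30.0
clock 13.25 tcp [506.3 -42.2  61.8] y-ang 5.6 tilt [ 0.99 -7.97] F [  2.4 -20.2  20.6] w 9.7 {} shift after turn mm [0. 0. 0.]
[[-54.4  -6.7  61.8]] [-4.51 -0.41 -0.07]
```

It is going deeper. I'll release it, level the tool, lift off and measure the plate freely.

```bash
python3 -m inch '[[0.4,0,0,0,0,0,0],[0.4,0,0,0,0,0,0],[0.4,0,0,0,0,0,0],[0.4,0.001,0,-0.01,0,0,0],[0.4,0,0,-0.03,0,3.8,0],[0.4,0,0,-0.04,0,3.9,0],[0.4,0,0,-0.03,0,0,0],[0.4,0,0,0,0,0,0],[0.4,0,0,0,0,0,0]]';python3 - <<'E'
from h import *
p=r.get_obs()['ee_pos'];plan(p)
g=grab("side"); q=plate(g,(295,165,350,245))
for a,b,c in zip(q,face(g,q,-.0595),face(g,q,-.0495)): print(a,b,c)
cv2.imwrite('pics/rel.png',cv2.resize(g['color'][165:240,295:370,::-1],(600,600),interpolation=cv2.INTER_CUBIC))
E
```

```text
clock: 14.15
ee_pos: [0.5039, -0.0265, 0.1701]
tcp_rot: [2.102, 2.334, 0.002]
force: [-0.1, -0.7, -0.2]
grip_width: 0.0366
grip_force: 0.0
clock 14.15 tcp [503.9 -26.5 170.1] y-ang 6.0 tilt [0.08 0.04] F [-0.1 -0.7 -0.2] w 36.6 {} shift after turn mm [0. 0. 0.]
[314.75 198.25] [-59.5  23.2 100.2] [-49.5  33.9  91.4]
[325.5  211.25] [-59.5 -14.5  79.7] [-49.5  -4.4  70.5]
[338.25 219.75] [-59.5 -57.5  75.7] [-49.5 -48.1  66.4]
[333.75 213.  ] [-59.5 -42.3  87.7] [-49.5 -32.7  78.6]
```

```bash
cat >> h.py <<'E'
def plate(g,box=(300,150,350,250),k=4,thr=18,eps=6):
    c=cv2.resize(g["color"],None,fx=k,fy=k,interpolation=cv2.INTER_CUBIC).astype(int); m=((c[:,:,2]-c[:,:,0])>thr).astype(np.uint8)
    K=np.zeros_like(m); x0,y0,x1,y1=[k*v for v in box]; K[y0:y1,x0:x1]=m[y0:y1,x0:x1]
    c=max(cv2.findContours(K,0,1)[0],key=cv2.contourArea); return cv2.approxPolyDP(cv2.convexHull(c),eps,True)[:,0]/k
E
python3 - <<'E'
from h import *
g=grab("side"); q=plate(g,(295,165,350,245))
for a,b,c in zip(q,face(g,q,-.0595),face(g,q,-.0495)): print(a,b,c)
E
```

```text
[314.75 197.25] [-59.5  23.2 103.1] [-49.5  33.9  94.3]
[339.25 217.25] [-59.5 -60.5  84.3] [-49.5 -51.2  75.2]
[334.75 232.5 ] [-59.5 -46.9  33. ] [-49.5 -37.4  23. ]
[309.75 216.75] [-59.5  42.7  36.2] [-49.5  53.7  26.3]
```

View pics/rel.png

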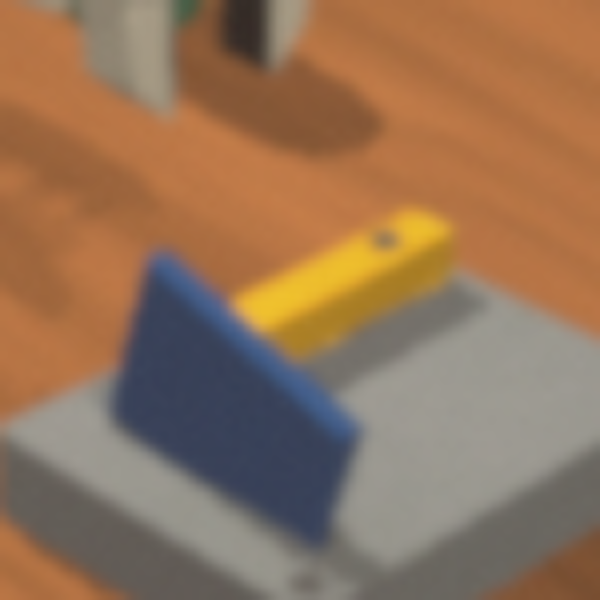

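The plate leans about 12°. Its -y corner is down near the slot floor and its +y end is high, on the mouth's chamfer, with top corners at crop (160,255) and (360,425). Pressing on the high end with closed fingers should rotate it home.

```bash
python3 -c "
from h import *
plan(OF+RF@np.array([-.055,.016,.115]),5.95)"
```

```text
clock 14.25 tcp [502.9 -26.4 168.7] y-ang 6.0 tilt [-0.09  0.  ] F [-0.3  0.3 -0.4] w 36.7 {'turn_z': np.float64(0.1)} shift after turn mm [ 6.6  1.3 53.7]
```

```bash
python3 -m inch '[[0,0.0066,0.0013,0,0,0,0],[0,0,0,0.01,0,0,0],[0,0,0,0.02,0,0,0],[0,0,0,0.02,0,0,0],[0,0,0,0.005,0,0,0],[0,0,0,0,0,0,0],[0,0,0,0,0,0,0]]'; python3 -m inch '[[0,0,0,0.004,0,0,0],[0,0,0,0.004,0,0,0],[0,0,0,0.004,0,0,0],[0,0,0,0.003,0,0,0],[0,0,0,0,0,0,0]]';python3 -m inch '[[0,0,0,0.002,0,0,0],[0,0,0,0.002,0,0,0],[0,0,0,0,0,0,0]]'
```

```text
clock: 14.95
ee_pos: [0.5046, -0.0203, 0.1146]
tcp_rot: [2.103, 2.334, -0.0]
force: [0.8, 0.5, -0.3]
grip_width: 0.0004
grip_force: 0.0
clock: 15.45
ee_pos: [0.5063, -0.0198, 0.1005]
tcp_rot: [2.101, 2.332, 0.005]
force: [-0.4, 2.1, 12.8]
grip_width: 0.0003
grip_force: 5.6
clock: 15.75
ee_pos: [0.5099, -0.0193, 0.0993]
tcp_rot: [2.098, 2.329, 0.014]
force: [0.2, 4.6, 37.6]
grip_width: 0.0004
grip_force: 17.6
```

The press is wedged: the +y lower corner is perched on the chamfer. Both the slot and the plate read about 3.5 mm too far to -y in the side view, while the top view centres the slot at 0. So the plate was really about 3 mm too far to +y. I'll back off, re-measure, then regrasp along the plate's axis.

```bash
python3 -m inch '[[0,0,0,-0.01,0,0,0],[0.4,0,0,-0.03,0,0,0],[0.4,0,0,-0.03,0,8,0],[0.4,0,0,0,0,8,0],[0.4,0,0,0,0,0,0],[0.4,0,0,0,0,0,0],[0.4,0,0,0,0,0,0]]'; python3 - <<'E'
from h import *
g=grab("side"); q=plate(g,(295,165,350,245))
for a,b,c in zip(q,face(g,q,-.060),face(g,q,-.050)): print(a,b,c)
for y,z in((-.0221,.1109),(-.0083,.063)): plan(OF+RF@np.array([-.055,y,z]))
E
```

```text
clock: 16.45
ee_pos: [0.5038, -0.0195, 0.1648]
tcp_rot: [-1.955, -2.171, -0.272]
force: [0.0, 0.2, -0.4]
grip_width: 0.0361
grip_force: 0.0
[314.5 197.5] [-60.   23.6 102.5] [-50.   34.3  93.6]
[339.5 217.5] [-60.  -61.8  84.4] [-50.  -52.5  75.3]
[334.75 232.5 ] [-60.  -47.3  33.5] [-50.  -37.8  23.5]
[309.75 216.75] [-60.   42.2  36.7] [-50.   53.2  26.8]
clock 16.5 tcp [503.9 -18.9 164.9] y-ang 6.1 tilt [-1.74 15.87] F [-0.3  0.4 -1.1] w 36.7 {} shift after turn mm [-52.2  -0.5  41.2]
clock 16.5 tcp [503.9 -18.9 164.9] y-ang 6.1 tilt [-1.74 15.87] F [-0.3  0.4 -1.1] w 36.7 {} shift after turn mm [-52.1  -0.4  91.1]
```

```bash
python3 -m inch '[[0.4,-0.026,0,0,0,0,0],[0.4,-0.026,0,0,0,0,0],[0.4,0,0,0.02,0,0,0],[0.4,0,0,0.02,0,0,0],[0.4,0,0,0.02,0,0,0],[0.4,0,0,0.02,0,0,0],[0.4,0,0,0.01,0,0,0],[0.4,0,0,0,0,0,0]]'; python3 -m inch '[[0,0,0,0,0,0,0],[0,0,0,0,0,0,0],[0,0,0,0,0,0,0],[0,0,0,0,0,0,0],[0,0,0,0,0,0,0]]'; python3 -m inch '[[0,0,0,-0.004,0,0,0],[0,0,0,-0.008,0,0,0],[0,0,0,-0.012,0,0,0],[0,0,0,-0.02,0,0,0],[0,0,0,0,0,0,0],[0,0,0,0,0,0,0]]'; python3 -c "
from h import *
plan(r.get_obs()['ee_pos']); print(fix(r.get_obs()['ee_pos']))"
```

```text
clock: 17.3
ee_pos: [0.506, -0.0435, 0.0634]
tcp_rot: [-1.952, -2.171, -0.272]
force: [-0.5, 0.1, 0.4]
grip_width: 0.0366
grip_force: 0.0
clock: 17.8
ee_pos: [0.5074, -0.0456, 0.065]
tcp_rot: [-1.957, -2.171, -0.276]
force: [-0.6, 0.1, 3.6]
grip_width: 0.0095
grip_force: 30.0
clock: 18.4
ee_pos: [0.5085, -0.0576, 0.1073]
tcp_rot: [-1.956, -2.171, -0.276]
force: [-0.2, 0.6, -1.8]
grip_width: 0.0099
grip_force: 30.0
clock 18.4 tcp [508.5 -57.6 107.3] y-ang 5.9 tilt [-1.57 15.91] F [-0.2  0.6 -1.8] w 9.9 {} shift after turn mm [0. 0. 0.]
[[-53.9 -22.2 107.3]]
```

```bash
python3 -m inch '[[0,0,0,0,0,-8,0],[0,0.01,0,0,0,-7.9,0],[0,0.01,-0.0008,0,0,0,0],[0,0,0,0,0,0,0],[0,0,0,0,0,0,0],[0,0,0,0,0,0,0]]'; python3 - <<'E'
from h import *
p=r.get_obs()['ee_pos']; plan(p); F=fix(p)[0]; print(F)
g=grab("side"); q=plate(g,(295,140,350,245),eps=4)
for a,b,c in zip(q,face(g,q,F[0]/1e3-.005),face(g,q,F[0]/1e3+.005)): print(a,b,c)
E
```

```text
clock: 19.0
ee_pos: [0.5049, -0.0407, 0.1077]
tcp_rot: [-2.097, -2.32, -0.015]
force: [0.5, -1.0, -1.3]
grip_width: 0.01
grip_force: 30.0
clock 19.0 tcp [504.9 -40.7 107.7] y-ang 5.8 tilt [-0.25  0.95] F [ 0.5 -1.  -1.3] w 10.0 {} shift after turn mm [0. 0. 0.]
[-55.8  -5.  107.7]
[311.5 187.5] [-60.8  33.  127.1] [-50.8  43.9 118.7]
[327.25 191.25] [-60.8 -21.2 139.3] [-50.8 -11.2 131. ]
[335.25 197.5 ] [-60.8 -47.5 133.6] [-50.8 -37.9 125.2]
[336.5 213. ] [-60.8 -52.5  93.1] [-50.8 -43.1  84.1]
[335.   221.75] [-60.8 -48.2  66. ] [-50.8 -38.7  56.6]
[323.75 216.75] [-60.8  -9.8  62. ] [-50.8   0.4  52.5]
[310.25 207.25] [-60.8  38.8  67.5] [-50.8  49.7  58.1]
```

```bash
cat >> h.py <<'E'
def edges(g,F,zb):
    "F: TCP in fixture (mm), zb: bottom z (mm). line-fits of plate's left and right upright edges -> y centre, lean(deg), seen by side camera"
    b=g["color"].astype(float); b=cv2.GaussianBlur(b[:,:,2]-b[:,:,0],(0,0),.6); out=[]
    for s,x in((1,F[0]-5),(-1,F[0]+5)):
        zs=np.linspace(zb+(6 if s>0 else 10),zb+60,28); zz=[];yy=[]
        for z in zs:
            y=np.arange(-66,67,.5); y=y[(y*s)>22]; y=y if s<0 else y[::-1]   # from outside (s<0) / outside first
            uv=px(g,[OF+RF@np.array([x,v,z])/1e3 for v in y]).astype(np.float32)
            p=cv2.remap(b,uv[:,0].reshape(1,-1),uv[:,1].reshape(1,-1),1)[0]; lo=p[:20].mean(); hi=np.percentile(p,90); h=(lo+hi)/2
            i=np.argmax(p>h); zz.append(z); yy.append(y[i-1]+(h-p[i-1])/(p[i]-p[i-1])*(y[i]-y[i-1]))
        zz,yy=np.array(zz),np.array(yy)
        for _ in range(3):
            c=np.polyfit(zz,yy,1); e=abs(np.polyval(c,zz)-yy); k=e<2.5*max(np.median(e),.3); zz,yy=zz[k],yy[k]
        out.append((np.polyval(c,zb),np.degrees(np.arctan(-c[0])),len(zz)))
    print("bottom y at +y/-y edge, lean, n:",np.round(out,1).tolist(),"centre",round((out[0][0]+out[1][0])/2,1),"width",round(out[0][0]-out[1][0],1))
E
python3 - <<'E'
from h import *
p=r.get_obs()['ee_pos']; F=fix(p)[0]; g=grab("side"); edges(g,F,F[2]-41)
E
```

```text
bottom y at +y/-y edge, lean, n: [[46.4, 6.6, 26.0], [-42.8, -2.5, 28.0]] centre 1.8 width 89.2
```

Measuring at 3 mm per pixel isn't good enough here, so I'll use touch. First I'll square the plate by pressing its lower edge lightly on the fixture's flat top. Then I'll touch its +y edge against the rail (y = +30), which fixes its offset exactly.

```bash
python3 -m inch '[[0,0,0.02,0,0,-0.95,0],[0,-0.01,0.021,0,0,0,0],[0,-0.009,0,0.01,0,0,0],[0,0,0,0.015,0,0,0],[0,0,0,0,0,0,0],[0,0,0,0,0,0,0]]'; python3 -m inch '[[0,0,0,0.003,0,0,0],[0,0,0,0.003,0,0,0],[0,0,0,0,0,0,0]]'; python3 -c "
from h import *
plan(r.get_obs()['ee_pos']); print(fix(r.get_obs()['ee_pos']))"
```

```text
clock: 19.7
ee_pos: [0.547, -0.0545, 0.0825]
tcp_rot: [-2.104, -2.33, 0.004]
force: [0.6, -0.1, -0.9]
grip_width: 0.0099
grip_force: 30.0
clock: 20.0
ee_pos: [0.5483, -0.0535, 0.0789]
tcp_rot: [-2.103, -2.333, -0.001]
force: [-6.4, 1.4, 19.9]
grip_width: 0.0099
grip_force: 30.0
clock 20.0 tcp [548.3 -53.5  78.9] y-ang 5.9 tilt [-0.02  0.06] F [-6.4  1.4 19.9] w 9.9 {} shift after turn mm [0. 0. 0.]
[[-13.8 -22.3  78.9]]
```

```bash
python3 -m inch '[[0,0,0,0.0007,0,0,0],[0,0,0,0,0,0,0],[0,0,0,-0.004,0,0,0],[0,0,0,0,0,0,0],[0,0,0,0,0,0,0]]'; python3 -m inch '[[0,0.001,0,0,0,0,0],[0,0.001,0,0,0,0,0],[0,0,0,0,0,0,0]]';python3 -m inch '[[0,0.001,0,0,0,0,0],[0,0,0,0,0,0,0]]'; python3 -m inch '[[0,0.001,0,0,0,0,0],[0,0,0,0,0,0,0]]'; python3 -c "
from h import *
plan(r.get_obs()['ee_pos']); print(fix(r.get_obs()['ee_pos']))"
```

```text
clock: 20.5
ee_pos: [0.5479, -0.0534, 0.0801]
tcp_rot: [-2.102, -2.333, 0.002]
force: [-0.1, 0.9, -1.5]
grip_width: 0.0097
grip_force: 30.0
clock: 20.8
ee_pos: [0.5474, -0.0515, 0.0798]
tcp_rot: [-2.102, -2.332, 0.003]
force: [0.0, -0.3, -1.0]
grip_width: 0.0098
grip_force: 30.0
clock: 21.0
ee_pos: [0.5474, -0.0512, 0.08]
tcp_rot: [-2.103, -2.332, 0.003]
force: [0.2, -2.3, -1.7]
grip_width: 0.0097
grip_force: 30.0
clock: 21.2
ee_pos: [0.5474, -0.0511, 0.0801]
tcp_rot: [-2.105, -2.332, 0.004]
force: [0.1, -5.8, -1.5]
grip_width: 0.0095
grip_force: 30.0
clock 21.2 tcp [547.4 -51.1  80.1] y-ang 5.9 tilt [-0.11 -0.11] F [ 0.1 -5.8 -1.5] w 9.5 {} shift after turn mm [0. 0. 0.]
[[-14.6 -19.8  80.1]]
```

Contact with the rail came at TCP y = -20.0 mm (fixture frame). The plate's centre is therefore 5 mm to +y of the TCP, and the target TCP is (-55, -5).

```bash
python3 -m inch '[[0,-0.003,0,-0.01,0,0,0],[0,0,-0.02,-0.005,0,0,0],[0,0.008,-0.02,0,0,0,0],[0,0.008,-0.0005,0,0,0,0],[0,0,0,0,0,0,0],[0,0,0,0,0,0,0]]'; python3 -c "
from h import *
plan(OF+RF@np.array([-.055,-.005,.083])); F=fix(r.get_obs()['ee_pos'])[0];print(F)
g=grab('side'); edges(g,F,F[2]-45)"
```

```text
clock: 21.8
ee_pos: [0.5067, -0.0402, 0.0955]
tcp_rot: [-2.101, -2.334, 0.001]
force: [0.1, 0.5, -0.9]
grip_width: 0.0098
grip_force: 30.0
clock 21.8 tcp [506.7 -40.2  95.5] y-ang 6.0 tilt [-0.06  0.01] F [ 0.1  0.5 -0.9] w 9.8 {} shift after turn mm [-0.2 -1.1 12.5]
[-53.8  -4.8  95.5]
bottom y at +y/-y edge, lean, n: [[43.9, 2.7, 23.0], [-45.9, -5.6, 21.0]] centre -1.0 width 89.8
```

```bash
python3 -m inch '[[0,0,-0.001,0.006,0,0,0],[0,0,0,0.006,0,0,0],[0,0,0,0.003,0,0,0],[0,0,0,0,0,0,0],[0,0,0,0,0,0,0]]'; python3 -m inch '[[0,0,0,0.0015,0,0,0],[0,0,0,0.0015,0,0,0],[0,0,0,0,0,0,0]]'; python3 -m inch '[[0,0,0,0.0015,0,0,0],[0,0,0,0.0015,0,0,0],[0,0,0,0,0,0,0]]'; python3 -c "
from h import *
print(fix(r.get_obs()['ee_pos']))"
```

```text
clock: 22.35
ee_pos: [0.5047, -0.0414, 0.0799]
tcp_rot: [-2.103, -2.332, 0.003]
force: [-0.2, -0.6, 0.7]
grip_width: 0.0102
grip_force: 30.0
clock: 22.65
ee_pos: [0.5053, -0.0427, 0.0785]
tcp_rot: [2.105, 2.331, -0.002]
force: [-5.1, -5.7, 21.0]
grip_width: 0.01
grip_force: 30.1
clock: 22.95
ee_pos: [0.5075, -0.0425, 0.0772]
tcp_rot: [2.103, 2.33, 0.004]
force: [-6.0, -4.4, 42.0]
grip_width: 0.0102
grip_force: 30.5
[[-53.4  -7.1  77.2]]
```

It is resting flat on the surface with no entry, so x may be off. I'll check x by touch as well, using the plate's +x face against the rail's end (x = -44), where the TCP should read -49.

```bash
python3 -m inch '[[0,0,0,-0.006,0,0,0],[0,0,0,-0.004,0,0,0],[0,0,0.002,0,0,0,0],[0,0,0,0,0,0,0],[0,0,0,0,0,0,0]]'; python3 -c "
from h import *
plan(OF+RF@np.array([-.055,-.005,.083]))
print(fix(r.get_obs()['ee_pos']))"; python3 -m inch '[[0,0,0.001,0,0,0,0],[0,0,0.001,0,0,0,0],[0,0,0,0,0,0,0]]';python3 -m inch '[[0,0,0.001,0,0,0,0],[0,0,0,0,0,0,0]]';python3 -m inch '[[0,0,0.001,0,0,0,0],[0,0,0,0,0,0,0]]'; python3 -c "
from h import *
plan(OF+RF@np.array([-.055,-.005,.083]))
print(fix(r.get_obs()['ee_pos']))"
```

```text
clock: 23.45
ee_pos: [0.5065, -0.0406, 0.0837]
tcp_rot: [-2.102, -2.332, 0.003]
force: [-0.0, 0.8, -1.3]
grip_width: 0.0099
grip_force: 30.0
clock 23.45 tcp [506.5 -40.6  83.7] y-ang 6.0 tilt [-0.17 -0.01] F [-0.   0.8 -1.3] w 9.9 {} shift after turn mm [ 0.1 -0.9  0.7]
[[-54.1  -5.1  83.7]]
clock: 23.75
ee_pos: [0.5088, -0.0405, 0.084]
tcp_rot: [-2.102, -2.332, 0.003]
force: [0.8, -0.2, -1.8]
grip_width: 0.0098
grip_force: 30.0
clock: 23.95
ee_pos: [0.5099, -0.0404, 0.0842]
tcp_rot: [-2.102, -2.333, 0.002]
force: [-0.9, 0.3, -1.5]
grip_width: 0.0098
grip_force: 30.0
clock: 24.15
ee_pos: [0.5109, -0.0403, 0.0842]
tcp_rot: [-2.102, -2.333, 0.002]
force: [0.1, 1.1, -0.6]
grip_width: 0.0099
grip_force: 30.0
clock 24.15 tcp [510.9 -40.3  84.2] y-ang 5.9 tilt [-0.12 -0.01] F [ 0.1  1.1 -0.6] w 9.9 {} shift after turn mm [ 0.3 -5.2  1.2]
[[-49.8  -5.3  84.2]]
```

```bash
for i in 1 2 3; do :; done; python3 -m inch '[[0,0,0.001,0,0,0,0],[0,0,0,0,0,0,0]]';python3 -m inch '[[0,0,0.001,0,0,0,0],[0,0,0,0,0,0,0]]';python3 -m inch '[[0,0,0.001,0,0,0,0],[0,0,0,0,0,0,0]]'; python3 -c "
from h import *
plan(OF+RF@np.array([-.055,-.005,.083]))
print(fix(r.get_obs()['ee_pos']))"
```

```text
clock: 24.35
ee_pos: [0.5119, -0.0402, 0.0842]
tcp_rot: [-2.103, -2.332, 0.002]
force: [-0.5, 0.4, -1.9]
grip_width: 0.01
grip_force: 30.0
clock: 24.55
ee_pos: [0.5128, -0.0402, 0.0841]
tcp_rot: [-2.102, -2.332, 0.002]
force: [0.2, 0.0, -2.5]
grip_width: 0.0098
grip_force: 30.0
clock: 24.75
ee_pos: [0.5131, -0.0401, 0.084]
tcp_rot: [-2.102, -2.332, 0.004]
force: [-2.7, -0.1, -0.8]
grip_width: 0.0099
grip_force: 30.0
clock 24.75 tcp [513.1 -40.1  84. ] y-ang 5.9 tilt [-0.2  -0.01] F [-2.7 -0.1 -0.8] w 9.9 {} shift after turn mm [ 0.3 -7.5  1. ]
[[-47.5  -5.3  84. ]]
```

X contact came at TCP reading -47.7 instead of -49, so the x target is a TCP reading of -53.7. My last try was about 2 mm off. I'll correct it and descend.

```bash
python3 -m inch '[[0,0,-0.0036,0,0,0,0],[0,0,-0.003,0,0,0,0],[0,0,0,0,0,0,0],[0,0,0,0,0,0,0],[0,0,0,0.004,0,0,0],[0,0,0,0,0,0,0],[0,0,0,0,0,0,0]]'; python3 -c "
from h import *
print(fix(r.get_obs()['ee_pos']))"; python3 -m inch '[[0,0,0,0.0015,0,0,0],[0,0,0,0.0015,0,0,0],[0,0,0,0,0,0,0]]';  python3 -c "
from h import *
print(fix(r.get_obs()['ee_pos']),r.get_obs()['wrist_torque'].round(2))"
```

```text
clock: 25.45
ee_pos: [0.5071, -0.0408, 0.08]
tcp_rot: [-2.102, -2.332, 0.003]
force: [-1.1, -0.4, -1.2]
grip_width: 0.0098
grip_force: 30.0
[[-53.6  -5.3  80. ]]
clock: 25.75
ee_pos: [0.507, -0.0407, 0.077]
tcp_rot: [-2.102, -2.332, 0.003]
force: [0.1, -0.2, -1.0]
grip_width: 0.0097
grip_force: 30.0
[[-53.7  -5.3  77. ]] [-0.13  0.05  0.01]
```

No contact at 77 mm, so it is entering. I'll continue down to about 55.

```bash
python3 -m inch '[[0,0,0,0.002,0,0,0],[0,0,0,0.002,0,0,0],[0,0,0,0.002,0,0,0],[0,0,0,0,0,0,0]]'; python3 -m inch '[[0,0,0,0.002,0,0,0],[0,0,0,0.002,0,0,0],[0,0,0,0,0,0,0]]'; python3 -c "
from h import *
print(fix(r.get_obs()['ee_pos']),r.get_obs()['wrist_torque'].round(2))"
```

```text
clock: 26.15
ee_pos: [0.5069, -0.0407, 0.0708]
tcp_rot: [-2.102, -2.332, 0.003]
force: [0.0, 0.1, -1.9]
grip_width: 0.0096
grip_force: 30.0
clock: 26.45
ee_pos: [0.5069, -0.0407, 0.0669]
tcp_rot: [-2.102, -2.332, 0.003]
force: [-0.3, 0.3, -2.1]
grip_width: 0.0101
grip_force: 30.0
[[-53.7  -5.3  66.9]] [-0.07  0.1  -0.  ]
```

```bash
python3 -m inch '[[0,0,0,0.003,0,0,0],[0,0,0,0.003,0,0,0],[0,0,0,0.003,0,0,0],[0,0,0,0.002,0,0,0],[0,0,0,0.0015,0,0,0],[0,0,0,0,0,0,0]]'; python3 -m inch '[[0,0,0,0.0015,0,0,0],[0,0,0,0,0,0,0]]'; python3 -c "
from h import *
print(fix(r.get_obs()['ee_pos']),r.get_obs()['wrist_torque'].round(2))"
```

```text
clock: 27.05
ee_pos: [0.5069, -0.0408, 0.0544]
tcp_rot: [-2.102, -2.332, 0.003]
force: [0.4, -0.5, -1.2]
grip_width: 0.0098
grip_force: 30.0
clock: 27.25
ee_pos: [0.5072, -0.0408, 0.0538]
tcp_rot: [-2.103, -2.332, 0.001]
force: [-2.7, -0.3, 8.6]
grip_width: 0.0096
grip_force: 30.0
[[-53.4  -5.4  53.8]] [0.05 0.76 0.  ]
```

Home: the floor is felt at TCP 54 mm. I'll press a little more, release, lift off and plan the block grasp.

```bash
python3 -m inch '[[0,0,0,0.0012,0,0,0],[0.4,0,0,0,0,0,0],[0.4,0,0,0,0,0,0],[0.4,0,0,-0.005,0,0,0],[0.4,0,0,-0.03,0,0,0],[0.4,0,0,-0.04,0,0,0],[0.7,0,0,-0.04,0,0,0],[0.7,0,0,0,0,0,0],[0.7,0,0,0,0,0,0]]'; python3 - <<'E'
from h import *
g=grab("side"); q=plate(g,(295,165,350,245)); print(face(g,q,-.060).tolist()); print(np.round(r.get_obs()["joints"],2))
plan((.6102,-.2718,.12),94.6)
E
```

```text
clock: 28.15
ee_pos: [0.5079, -0.0405, 0.1679]
tcp_rot: [-2.103, -2.334, -0.001]
force: [-0.7, -0.1, -1.2]
grip_width: 0.0558
grip_force: 0.0
[[-60.0, 34.7, 81.6], [-60.0, -53.6, 86.9], [-60.0, -51.5, 35.7], [-60.0, 35.7, 32.2]]
[-0.43  0.33  0.52  1.96 -0.21  0.9   0.3 ]
clock 28.2 tcp [507.1 -40.5 166.9] y-ang 6.0 tilt [-0.12  0.01] F [-0.5  0.   0.3] w 60.3 {'turn_z': np.float64(-88.6)} shift after turn mm [ -84.4 -238.9   46.6]
```

The plate is upright and home, with its top at about 81 mm. Now for the block.

```bash
python3 -m inch '[[0.75,0,0,0,0,0,-8],[0.75,0,0,0,0,0,-8],[0.75,0,0,0,0,0,-8],[0.75,0,0,0,0,0,-8],[0.75,0,0,0,0,0,-8],[0.75,0,0,0,0,0,-8],[0.75,0,0,0,0,0,-8],[0.75,0,0,0,0,0,-8],[0.75,0,0,0,0,0,-8],[0.75,0,0,0,0,0,-8],[0.75,0,0,0,0,0,-8],[0.75,-0.012,-0.034,0,0,0,-0.6],[0.75,-0.012,-0.034,0,0,0,0],[0.75,-0.012,-0.034,0,0,0,0],[0.75,-0.012,-0.034,0,0,0,0],[0.75,-0.012,-0.034,0,0,0,0],[0.75,-0.012,-0.034,0,0,0,0],[0.75,-0.012,-0.034,0,0,0,0],[0.75,0,0,0,0,0,0],[0.75,0,0,0,0,0,0]]'; python3 - <<'E'
from h import *
plan((.6102,-.2718,.12),94.6)
g=grab("side"); H=g["hsv"]
m=cv2.inRange(H,np.array((0,0,150)),np.array((180,60,255))); k=np.zeros_like(m); k[230:290,395:450]=m[230:290,395:450]
c=max(cv2.findContours(k,0,1)[0],key=cv2.contourArea); q=cv2.moments(cv2.convexHull(c)); print("side block hull centroid",q["m10"]/q["m00"],q["m01"]/q["m00"],q["m00"])
a=np.radians(4.6); R=np.array([[np.cos(a),-np.sin(a),0],[np.sin(a),np.cos(a),0],[0,0,1]])
P=[np.array([.6102,-.2718,0])+R@np.array([x,y,z]) for x in(-.035,.035) for y in(-.0225,.0225) for z in(0,.055)]
q=cv2.moments(cv2.convexHull(px(g,P).astype(np.float32))); print("pred",q["m10"]/q["m00"],q["m01"]/q["m00"],q["m00"])
E
```

```text
clock: 30.2
ee_pos: [0.6084, -0.272, 0.1646]
tcp_rot: [0.121, -3.134, -0.002]
force: [-0.6, 0.9, -0.7]
grip_width: 0.0689
grip_force: 0.0
clock 30.2 tcp [ 608.4 -272.   164.6] y-ang 94.4 tilt [-0.3   0.05] F [-0.6  0.9 -0.7] w 68.9 {'turn_z': np.float64(-0.2)} shift after turn mm [-2.  -0.  44.6]
side block hull centroid 427.83834688346883 253.0181571815718 1230.0
pred 422.9193454131985 256.0404823809967 1022.7602412218694
```

```bash
python3 -m inch '[[0.75,-0.002,0,0.03,0,0,0],[0.75,0,0,0.04,0,0,0],[0.75,0,0,0.03,0,0,0],[0.75,0,0,0.02,0,0,0],[0.75,0,0,0.014,0,0,0],[0.75,0,0,0,0,0,0],[0.75,0,0,0,0,0,0]]'; python3 -m inch '[[0,0,0,0,0,0,0],[0,0,0,0,0,0,0],[0,0,0,0,0,0,0],[0,0,0,0,0,0,0],[0,0,0,0,0,0,0],[0,0,0,0,0,0,0]]'
```

```text
clock: 30.95
ee_pos: [0.6116, -0.2709, 0.0334]
tcp_rot: [0.125, -3.137, -0.0]
force: [-0.7, -0.5, 0.5]
grip_width: 0.0693
grip_force: 0.0
clock: 31.55
ee_pos: [0.6118, -0.2726, 0.0338]
tcp_rot: [0.123, -3.139, 0.003]
force: [-0.7, -3.2, 6.8]
grip_width: 0.0445
grip_force: 30.0
```

Gripped at 44.5 mm. Lift, turn to the fixture's yaw, and carry it to 6 mm short of both the plate and the rail.

```bash
python3 -m inch '[[0,0,0,-0.01,0,0,0],[0,0,0,-0.03,0,0,0],[0,0,0,-0.03,0,0,0],[0,0,0,-0.03,0,0,0],[0,0,0,0,0,0,0],[0,0,0,0,0,0,-1.4],[0,0,0,0,0,0,0]]'; python3 -c "
from h import *
plan(OF+RF@np.array([-.0077,.0015,.125]),95.95)"
```

```text
clock: 32.25
ee_pos: [0.6101, -0.2703, 0.1308]
tcp_rot: [0.165, -3.132, -0.003]
force: [-0.5, 0.8, -5.4]
grip_width: 0.0449
grip_force: 30.0
clock 32.25 tcp [ 610.1 -270.3  130.8] y-ang 96.0 tilt [-0.31  0.09] F [-0.5  0.8 -5.4] w 44.9 {'turn_z': np.float64(0.1)} shift after turn mm [ 32.8 245.8   6.5]
```

```bash
python3 -m inch '[[0,0.004,0.015,0,0,0,0],[0,0.004,0.03,0,0,0,0],[0,0.004,0.03,0,0,0,0],[0,0.004,0.03,0,0,0,0],[0,0.004,0.03,0,0,0,0],[0,0.004,0.03,0,0,0,0],[0,0.004,0.03,0,0,0,0],[0,0.004,0.03,0,0,0,0],[0,0.001,0.021,0,0,0,0],[0,0,0,0,0,0,0],[0,0,0,0,0,0,0],[0,0,0,0,0,0,0]]'; python3 -c "
from h import *
plan(OF+RF@np.array([-.0077,.0015,.074]),95.95)"
```

```text
clock: 33.45
ee_pos: [0.5527, -0.0311, 0.1321]
tcp_rot: [0.161, -3.134, 0.001]
force: [-0.1, -0.4, -5.8]
grip_width: 0.0449
grip_force: 30.0
clock 33.45 tcp [552.7 -31.1 132.1] y-ang 95.9 tilt [-0.21 -0.05] F [-0.1 -0.4 -5.8] w 44.9 {'turn_z': np.float64(-0.1)} shift after turn mm [ 0.3  2.  58.1]
```

```bash
python3 -m inch '[[0,0,0,0.02,0,0,0],[0,0,0,0.02,0,0,0],[0,0,0,0.012,0,0,0],[0,0,0,0.006,0,0,0],[0,0,0,0,0,0,0],[0,0,0,0,0,0,0]]'; python3 -m inch '[[0,0,0,0.002,0,0,0],[0,0,0,0.002,0,0,0],[0,0,0,0,0,0,0]]'; python3 -c "
from h import *
plan(OF+RF@np.array([-.0077,.0015,.068]),95.95)"
```

```text
clock: 34.05
ee_pos: [0.5535, -0.0303, 0.0754]
tcp_rot: [0.162, -3.136, 0.0]
force: [-0.7, 0.2, -5.3]
grip_width: 0.0449
grip_force: 30.0
clock: 34.35
ee_pos: [0.5531, -0.03, 0.071]
tcp_rot: [0.163, -3.135, -0.0]
force: [-0.4, -0.4, -4.1]
grip_width: 0.0447
grip_force: 30.0
clock 34.35 tcp [553.1 -30.   71. ] y-ang 95.9 tilt [-0.11 -0.  ] F [-0.4 -0.4 -4.1] w 44.7 {'turn_z': np.float64(-0.0)} shift after turn mm [1.  0.9 3. ]
```

```bash
python3 -m inch '[[0,0,0,0.0015,0,0,0],[0,0,0,0.0015,0,0,0],[0,0,0,0,0,0,0]]'; python3 -m inch '[[0,0,0,0.0008,0,0,0],[0,0,0,0,0,0,0]]'; python3 -c "
from h import *
plan(OF+RF@np.array([-.0077,.0015,.068]),95.95)"
```

```text
clock: 34.65
ee_pos: [0.553, -0.0301, 0.0678]
tcp_rot: [0.162, -3.135, 0.0]
force: [0.9, -0.1, -5.2]
grip_width: 0.0447
grip_force: 30.0
clock: 34.85
ee_pos: [0.553, -0.03, 0.0677]
tcp_rot: [0.163, -3.135, -0.0]
force: [-2.5, -0.1, 5.6]
grip_width: 0.0447
grip_force: 30.0
clock 34.85 tcp [553.  -30.   67.7] y-ang 95.9 tilt [-0.11  0.  ] F [-2.5 -0.1  5.6] w 44.7 {'turn_z': np.float64(-0.0)} shift after turn mm [ 0.9  0.9 -0.3]
```

The block is down on the fixture. I'll ease the downward push, then slide it to the plate (-x) and the rail (+y).

```bash
python3 -m inch '[[0,0.0015,0,-0.0006,0,0,0],[0,0.0015,0,0,0,0,0],[0,0.0015,0,0,0,0,0],[0,0,0,0,0,0,0]]'; python3 -m inch '[[0,0.0015,0,0,0,0,0],[0,0,0,0,0,0,0]]';python3 -m inch '[[0,0,0.0015,0,0,0,0],[0,0,0.0015,0,0,0,0],[0,0,0.0015,0,0,0,0],[0,0,0,0,0,0,0]]';  python3 -c "
from h import *
plan(OF+RF@np.array([-.0137,.0075,.068]),95.95)"
```

```text
clock: 35.25
ee_pos: [0.5485, -0.0306, 0.0677]
tcp_rot: [0.162, -3.135, 0.0]
force: [-0.4, -0.1, -3.1]
grip_width: 0.0448
grip_force: 30.0
clock: 35.45
ee_pos: [0.547, -0.0307, 0.0677]
tcp_rot: [0.163, -3.135, 0.0]
force: [0.8, 0.6, -3.3]
grip_width: 0.0449
grip_force: 30.0
clock: 35.85
ee_pos: [0.5466, -0.026, 0.0677]
tcp_rot: [0.163, -3.135, -0.0]
force: [0.4, -1.4, -2.0]
grip_width: 0.0447
grip_force: 30.0
clock 35.85 tcp [546.6 -26.   67.7] y-ang 95.9 tilt [-0.12 -0.01] F [ 0.4 -1.4 -2. ] w 44.7 {'turn_z': np.float64(-0.0)} shift after turn mm [ 1.   2.2 -0.3]
```

```bash
python3 -m inch '[[0,0.001,0.001,0,0,0,0],[0,0.001,0.001,0,0,0,0],[0,0,0,0,0,0,0]]'; python3 -m inch '[[0,0.001,0.001,0,0,0,0],[0,0,0,0,0,0,0]]';python3 -m inch '[[0,0.001,0.001,0,0,0,0],[0,0,0,0,0,0,0]]';  python3 -c "
from h import *
plan(OF+RF@np.array([-.0137,.0075,.068]),95.95)"
```

```text
clock: 36.15
ee_pos: [0.5457, -0.0255, 0.0679]
tcp_rot: [-0.162, 3.137, -0.002]
force: [5.0, -4.7, -5.8]
grip_width: 0.0448
grip_force: 30.0
clock: 36.35
ee_pos: [0.5454, -0.0255, 0.0681]
tcp_rot: [-0.161, 3.135, -0.004]
force: [7.3, -7.7, -7.3]
grip_width: 0.0446
grip_force: 30.0
clock: 36.55
ee_pos: [0.5452, -0.0254, 0.0683]
tcp_rot: [-0.16, 3.134, -0.005]
force: [9.1, -10.4, -8.5]
grip_width: 0.045
grip_force: 30.0
clock 36.55 tcp [545.2 -25.4  68.3] y-ang 95.8 tilt [ 0.22 -0.18] F [  9.1 -10.4  -8.5] w 45.0 {'turn_z': np.float64(-0.1)} shift after turn mm [-0.4  1.5  0.3]
```

Both contacts are felt: 9 N on the plate and 10 N on the rail. The tool rose by 0.6 mm, so I'll press down slightly to keep the block flat, then push a little more.

```bash
python3 -m inch '[[0,0,0,0.001,0,0,0],[0,0,0,0.0006,0,0,0],[0,0.001,0.001,0,0,0,0],[0,0.001,0.001,0,0,0,0],[0,0,0,0,0,0,0],[0,0,0,0,0,0,0]]';  python3 - <<'E'
from h import *
o=r.get_obs(); plan(OF+RF@np.array([-.0137,.0075,.068]),95.95); print("F in fixture",(RF.T@o["force"]).round(1),o["wrist_torque"].round(2))
g=grab("side"); print(face(g,plate(g,(295,165,350,245)),-.060).tolist())
E
```

```text
clock: 37.15
ee_pos: [0.5452, -0.0253, 0.0682]
tcp_rot: [-0.157, 3.13, -0.008]
force: [10.7, -15.2, 1.4]
grip_width: 0.0447
grip_force: 30.0
clock 37.15 tcp [545.2 -25.3  68.2] y-ang 95.8 tilt [ 0.47 -0.27] F [ 10.7 -15.2   1.4] w 44.7 {'turn_z': np.float64(-0.2)} shift after turn mm [-0.3  1.5  0.2]
F in fixture [  9.1 -16.2   1.4] [-3.48 -2.5   0.21]
[[-60.0, 37.5, 80.3], [-60.0, -51.2, 81.5], [-60.0, -49.9, 34.0], [-60.0, 38.5, 33.9]]
```

```bash
python3 -m inch '[[0,0.0015,0,0,0,0,0],[0,0.0015,0,0,0,0,0],[0,0.001,0.0005,0,0,0,0],[0,0.0005,0.0005,0,0,0,0],[0,0,0,0,0,0,0],[0,0,0,0,0,0,0]]';  python3 - <<'E'
from h import *
o=r.get_obs(); plan(OF+RF@np.array([-.0137,.0075,.068]),95.95); print("F in fixture",(RF.T@o["force"]).round(1))
E
```

```text
clock: 37.8
ee_pos: [0.5438, -0.0254, 0.0691]
tcp_rot: [-0.156, 3.124, -0.009]
force: [17.8, -15.8, -0.5]
grip_width: 0.0447
grip_force: 30.0
clock 37.8 tcp [543.8 -25.4  69.1] y-ang 95.7 tilt [ 0.82 -0.3 ] F [ 17.8 -15.8  -0.5] w 44.7 {'turn_z': np.float64(-0.2)} shift after turn mm [-1.7  1.4  1.1]
F in fixture [ 16.1 -17.6  -0.5]
```

```bash
python3 -m inch '[[0,0,0,0.0008,0,0,0],[0,0,0,0,0,0,0],[0,0,0,0,0,0,0],[0,0,0,0,0,0,0],[0,0,0,0,0,0,0]]';  python3 - <<'E'
from h import *
o=r.get_obs(); plan(OF+RF@np.array([-.0137,.0075,.068]),95.95); print("F in fixture",(RF.T@o["force"]).round(1))
g=grab("side"); print(face(g,plate(g,(295,165,350,245)),-.060).tolist())
# block seen from the side: corners of bright blob
b=cv2.resize(g["color"],None,fx=4,fy=4,interpolation=cv2.INTER_CUBIC); H=cv2.cvtColor(b,cv2.COLOR_RGB2HSV)
m=cv2.inRange(H,np.array((0,0,165)),np.array((180,45,255))); k=np.zeros_like(m); k[4*185:4*240,4*318:4*375]=m[4*185:4*240,4*318:4*375]
c=max(cv2.findContours(k,0,1)[0],key=cv2.contourArea); q=cv2.approxPolyDP(cv2.convexHull(c),6,True)[:,0]/4; print(q.tolist())
P=[OF+RF@np.array([x,y,z]) for x in(-.05,.02) for y in(-.015,.03) for z in(.034,.089)]; print("pred",px(g,P).round(1).tolist())
E
```

```text
clock: 38.3
ee_pos: [0.544, -0.0254, 0.069]
tcp_rot: [-0.156, 3.123, -0.009]
force: [14.6, -15.8, 8.2]
grip_width: 0.0446
grip_force: 30.0
clock 38.3 tcp [544.  -25.4  69. ] y-ang 95.7 tilt [ 0.85 -0.29] F [ 14.6 -15.8   8.2] w 44.6 {'turn_z': np.float64(-0.2)} shift after turn mm [-1.6  1.4  1. ]
F in fixture [ 12.8 -17.2   8.2]
[[-60.0, 38.5, 79.2], [-60.0, -50.4, 81.8], [-60.0, -52.4, 36.8], [-60.0, -44.0, 31.0], [-60.0, 36.6, 32.5]]
[[331.5, 193.5], [333.25, 199.25], [331.0, 211.25], [318.0, 203.25], [318.0, 200.5]]
pred [[328.3, 225.2], [328.5, 206.6], [315.9, 218.0], [315.7, 199.7], [347.3, 214.4], [348.0, 196.3], [334.9, 207.8], [335.3, 189.9]]
```

```bash
python3 - <<'E'
from h import *
g=grab("side"); im=cv2.cvtColor(g["color"],cv2.COLOR_RGB2GRAY).astype(np.float32)
for x in (.0,.004,.008,.012,.016):
    z=np.arange(.026,.104,.003); uv=px(g,[OF+RF@np.array([x,-.015,v]) for v in z]).astype(np.float32)
    print(x*1e3,cv2.remap(im,uv[:,0].reshape(1,-1),uv[:,1].reshape(1,-1),1)[0].round().astype(int).tolist())
print((np.arange(26,104,3)).tolist())
z=.06; xs=np.arange(0,.04,.002); uv=px(g,[OF+RF@np.array([x,-.015,z]) for x in xs]).astype(np.float32); print("along x",cv2.remap(im,uv[:,0].reshape(1,-1),uv[:,1].reshape(1,-1),1)[0].round().astype(int).tolist())
E
```

```text
0.0 [114, 115, 124, 142, 158, 165, 166, 165, 166, 166, 162, 154, 144, 136, 133, 134, 134, 134, 134, 134, 133, 133, 133, 133, 134, 134]
4.0 [115, 118, 127, 142, 155, 163, 166, 166, 166, 165, 161, 155, 146, 139, 135, 134, 134, 133, 133, 133, 133, 132, 133, 133, 133, 128]
8.0 [115, 117, 124, 136, 151, 163, 166, 166, 165, 165, 163, 158, 149, 141, 136, 134, 134, 134, 134, 133, 131, 130, 134, 135, 133, 127]
12.0 [116, 117, 123, 137, 154, 164, 165, 165, 165, 164, 163, 157, 147, 139, 135, 134, 135, 138, 138, 135, 133, 136, 139, 139, 137, 135]
16.0 [116, 119, 128, 145, 160, 164, 163, 163, 163, 162, 158, 147, 136, 131, 130, 131, 135, 142, 145, 144, 145, 148, 147, 144, 142, 140]
[26, 29, 32, 35, 38, 41, 44, 47, 50, 53, 56, 59, 62, 65, 68, 71, 74, 77, 80, 83, 86, 89, 92, 95, 98, 101]
along x [151, 151, 152, 155, 155, 156, 154, 151, 143, 135, 128, 123, 121, 119, 119, 119, 118, 117, 118, 119]
```

The block's lower edge lies at z of about 35 mm along its whole length, so it is flat, and its +x face is at about +19 mm, so it is in the corner. I'll balance the push a little more onto the plate before handing in.

```bash
python3 -m inch '[[0,0.001,0,0,0,0,0],[0,0.001,0,0,0,0,0],[0,0.0005,0,0,0,0,0],[0,0,0,0,0,0,0],[0,0,0,0,0,0,0],[0,0,0,0,0,0,0],[0,0,0,0,0,0,0]]';  python3 - <<'E'
from h import *
o=r.get_obs(); plan(o["ee_pos"]); print("F in fixture",(RF.T@o["force"]).round(1))
g=grab("side"); print(face(g,plate(g,(295,165,350,245)),-.060).tolist())
im=cv2.cvtColor(g["color"],cv2.COLOR_RGB2GRAY).astype(np.float32)
for x in (0,.008,.016):
    z=np.arange(.026,.05,.003); uv=px(g,[OF+RF@np.array([x,-.015,v]) for v in z]).astype(np.float32); print(cv2.remap(im,uv[:,0].reshape(1,-1),uv[:,1].reshape(1,-1),1)[0].round().astype(int).tolist())
E
```

```text
clock: 39.1
ee_pos: [0.5436, -0.0253, 0.0693]
tcp_rot: [-0.156, 3.119, -0.009]
force: [21.5, -15.8, 1.6]
grip_width: 0.0449
grip_force: 30.0
clock 39.1 tcp [543.6 -25.3  69.3] y-ang 95.7 tilt [ 1.07 -0.28] F [ 21.5 -15.8   1.6] w 44.9 {} shift after turn mm [0. 0. 0.]
F in fixture [ 19.8 -18.    1.6]
[[-60.0, 38.5, 79.2], [-60.0, -50.4, 81.8], [-60.0, -50.7, 35.2], [-60.0, 37.5, 32.8]]
[114, 115, 124, 140, 153, 162, 165, 166, 166]
[114, 117, 121, 134, 150, 163, 165, 166, 165]
[117, 120, 131, 147, 159, 163, 163, 163, 163]
```

The push is now balanced at 20 N towards the plate and 18 N towards the rail. The block is flat and the plate is home, so I'm handing in.

```bash
python3 -c "
from cell import workorder
print(workorder.hand_in())"
```

```text
the job is handed in; nothing more can be done
None
```

I handed the job in at about 39 s with the blue plate fully home in the slot and the block flat in the corner, still gripped and pressed with about 20 N towards the plate and 18 N towards the rail; the hand-in returned no verdict, so I can't confirm it passed.

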